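Set a blade holder to its mark, lock it and load the blade

TASK

Get the blade holder ready: nudge its stiff carriage in small taps towards the fixed guide until the pointer lines up with the scribed mark, without going past it, and then press the lock lever down flat. After that take the blade out of its wooden rest and slide it edgewise down into the two grooved guides, grip upwards, until it is fully seated on the bed, and let go, with the pointer still on the mark. Leave the collar, the tape roll and the bottle standing where they are.

Things in the scene. Friction and masses are not known exactly. Their poses are not given: they have to be found in the camera images.
- blade_holder: Adjustable blade holder, fixed to the bench, place and yaw vary. Flat aluminium bed 100 (x) x 230 (y) x 18 mm; origin at the centre of its underside, z up. A fixed guide post stands at its -y end; a steel carriage with a like guide slides along y on its +y part. The guides (44 mm wide in x, top at z 72) have vertical grooves that face each other (see point seat).
- carriage (a joint): Slide of the steel carriage along the holder's y, m. 0 = pointer on the mark, positive = too far out (+y), negative = past the mark; on the mark means within 3 mm. Range -0.020 to 0.045, starts at 0.020 to 0.040. Stiff: moves only under a push of about 9 N (varies) and stops when the push stops.
- pointer (a point): Tip of the 3 mm wide dark pointer line low on the front (-x) face of the carriage, 19 mm above the bench; moves with the carriage. It meets point mark when the carriage is set.
- mark (a point): Scribed mark: the single dark line, 3 mm wide and 19 mm long, running across the front (-x) margin of the bed top and on down its front edge, at holder (x -40, y +22, z 18) mm.
- tap_face (a point): Centre of the carriage's flat outer end plate, which faces the holder's +y: push here towards -y. Plate 60 mm wide in x, 19 to 66 mm above the bench; this point is 48 mm up, at holder x 0, y 65 mm + slide value. Free space beyond it. The carriage block behind the plate is 46 mm high.
- lever (a joint): Lock lever on top of the carriage, hinged on a pin along the holder's y, 53 mm above the bench at holder x 0, y 42 mm + slide value; its arm points to the holder's -x. Rad: 0 = raised 0.55 above level, 0.55 = down flat (locked above 0.45). Starts at 0 to 0.1. Friction holds it anywhere; pressing the pad takes 2 to 4 N.
- lever_pad (a point): Top centre of the 18 mm square black pad at the lever's end, 54 mm from the pin: about 87 mm above the bench and 42 mm towards holder -x from the pin when raised, 60 mm above the bench and 54 mm from the pin when flat.
- blade_rest: Wooden rest fixed to the bench, 46 (x) x 116 (y) x 36 mm high, origin at the centre of its underside, with a slot 8 mm wide along its own y in which the blade stands; slot floor 8 mm above the bench. Changes place with the holder.
- blade: Loose steel scraper blade, upright: plate 5 mm thick (x), 90 wide (y), 85 high (z), lowest 7 mm narrowed to 78 wide. Dark wooden grip along the top, 12 mm thick (x), 64 wide (y), 67 to 87 mm above the bottom edge. Same either way round. Origin at the middle of the bottom edge. About 0.13 to 0.25 kg.
- blade_grip (a point): Centre of the blade's wooden grip, 77 mm above the bottom edge; pinch it across its 12 mm thickness (blade's own x) from above.
- seat (a point): Where the middle of the blade's bottom edge rests when seated: bed top (18 mm up), holder x 0, y -32.5 mm, axes as the holder's; the blade's y lies along the holder's y. Grooves: 8 mm wide in x, 10 mm deep in y, floors 95 mm apart when on the mark (fixed one at y -80), bed to z 72; the top 8 mm flare to 18 mm in x and 5 mm wider in y at each end.
- bronze_collar: Turned bronze collar standing near the robot, 52 mm across, 20 mm high, bystander; origin at the centre of its underside.
- tape_roll: Grey tape roll lying flat, 96 mm across, 48 mm high, bystander; origin at the centre of its underside.
- flux_bottle: White bottle with blue cap, 47 mm across, 84 mm high, bystander; origin at the centre of its underside.

How it is judged:
By the outcome, as a careful person would: the job done as asked, in the order asked, and still so for the second after the job is handed in, with the robot touching nothing.
It also fails if it takes over 58 s, if anything falls off the work surface, if the arm or the gripper's body presses on something with over 40 N, if the wrist force passes 120 N, or if a joint passes its speed limit or range.

ROBOT

A 6-joint arm with a two-finger parallel gripper is mounted at the origin on a cart in front of the work surface, level with it; the furniture and walls round the work are solid. World frame = base frame: x ahead of the robot, y to its left, z up, the work surface at z = 0. Lengths are in m, angles in rad, forces in N, time in s.
With the tool pointing down it reaches from about 0.25 to 0.8 m from the base axis. Payload 3.9 kg.
Tool frame: the origin (TCP) lies between the finger pads; the fingertips stand 22 mm ahead of it and the grasp point (between the pads) lies 3 mm ahead of it (env.finger_overhang is the distance from the TCP to the fingertips, in m); z points along the fingers, y is the direction in which the jaws open and shut (so a half turn about z gives the same grasp; the last joint's range is limited). The gripper opens to 85 mm and grips with 20 to 120 N. Pads are 22 mm wide; open, the fingers measure 114 mm over their backs; the gripper's body (76 mm by 85 mm) begins 54 mm behind the grasp point. The pads swing forward as they close: fully open they stand 13 mm farther back than shut.
Start: joints at [-1.136, 0.26, -0.138, 1.173, 0, 1.571], TCP at [0.221, -0.476, 0.221] pointing down, gripper open.
Joint ranges: [-2.78, 2.78], [-0.83, 1.72], [-1.28, 1.37], [-1.9, 2.12], [-1.57, 1.48], [-3.14, 3.14]. Speed limits (rad/s): [2.57, 2.57, 3.14, 3.14, 3.14, 3.14].

INTERFACE

Orientations are given as a 3x3 rotation matrix whose columns are the frame's x, y, z axes.
In Python, from workcell import env gives the robot as it stands. The module is installed in compiled form; this text tells all that it offers.
- The arm moves only by the shell command python3 -m jog 'ROWS'. ROWS is JSON, a list of rows, each a list of 5 numbers: the shift along the tool's x, y, z in m, then the turn about the tool's z in rad, then the opening, from 0 (shut) to 1 (fully open). In form: [[tx, ty, tz, twist, fingers], ...]. A call has exactly 8 rows; each row shifts and turns the commanded pose from where the row before left it, along the tool's axes as they then stand; what a row does not reach is not made up. A row lasts 1/12 s, in which the tool goes at most 41.7 mm and 7.16 degrees, less where a joint would pass 70% of its speed; a pose out of reach is approached as far as the arm can. A call is refused whole if a number of a shift passes 0.0417 or a number of a turn 0.125, either way. A call with a gripper value outside its range is refused whole. The fingers move at their own pace and stop on an object; the grip force is fixed at half the most. Time passes only in rows, so rows that do not move let the fingers close, or fill a call up. It gives the time, the measured TCP pose, the force and the opening at its end, in the units of the state.
- env.get_obs(): the state, without advancing time (a new reading comes with each control period).
- env.camera(name): name is "side" or "top" or "wrist"; returns (picture, depth): 400x640x3 uint8, red, green, blue; 400x640 float32, m along the optical axis (not along the pixel's ray), 0 where there is no reading.
- env.calibration(name): a dict with "vfov" (degrees; the focal length in pixels is half the picture's height over the tangent of half this angle, whatever the lens; pixels are square), "cx", "cy" (the principal point, pixels), "dist_coeffs" ([k1, k2, p1, p2, k3] as OpenCV has them; the pictures are not rectified), "T" (4x4, takes a point from camera to world coordinates). Camera axes: x right, y up, looking along -z (the intrinsics and any distortion apply to the point x, -y, -z); pixel columns grow to the right and rows downward; lengths in m; the calibration is good to about 2 mm. A picture is of the moment at which its call begins: read the wrist's pose just before it. calibration takes no time and is no camera call; for the wrist camera it gives the pose at the moment of the call.
- env.close_job(): hands the job in, once; it reports no verdict.
The state is a dict: "t": time; "joints": joint angles; "qd": joint speeds; "joint_efforts": joint torques, N m; "position": TCP position; "tcp_rot": TCP orientation; "force": force on the tool from outside, world axes, zero at the start; "torque": the same for the moment, N m; "width": finger opening in m.
Only numpy, scipy, OpenCV 4.12 (cv2) and the standard library are available. Lean on these libraries where they do the work, as an engineer would, in place of code of your own. Each camera call takes 0.05 s, during which the arm holds its last target.

## Working session

There is one attempt and no reset: what is moved stays moved. The work goes in short steps, Python scripts to look and compute and a shell command to move; the robot and the scene stay as the last step left them, time stands still between calls to the robot, and variables do not carry over. Pictures are saved under pics/ and viewed, and the job is handed in when it is done.

```bash
mkdir -p pics; cat > h.py <<'E'
import numpy as np, cv2
from workcell import env
def snap(n,f):
    c=env.calibration(n); p,d=env.camera(n); cv2.imwrite('pics/'+f+'.png',p[:,:,::-1]); np.savez('pics/'+f+'.npz',d=d,p=p,**{k:np.array(v) for k,v in c.items()}); return p,d,c
def load(f): return np.load('pics/'+f+'.npz')
def K(c):
    f=200/np.tan(np.radians(float(c['vfov']))/2); return np.array([[f,0,float(c['cx'])],[0,f,float(c['cy'])],[0,0,1]])
def ray(c,u,v):
    q=cv2.undistortPoints(np.array([[[u,v]]],float),K(c),np.array(c['dist_coeffs'],float))[0,0]
    return np.array([q[0],-q[1],-1.0])
def px2w(c,u,v,depth=None,z=None):
    r=ray(c,u,v);T=np.array(c['T'])
    if depth is not None: return T[:3,:3]@(r*depth)+T[:3,3]
    w=T[:3,:3]@r; return T[:3,3]+w*(z-T[2,3])/w[2]
def proj(c,P):
    T=np.array(c['T']);q=T[:3,:3].T@(np.array(P)-T[:3,3]);q=np.array([[[q[0],-q[1],-q[2]]]])
    return cv2.projectPoints(q,np.zeros(3),np.zeros(3),K(c),np.array(c['dist_coeffs'],float))[0].ravel()
def cloud(c,d):
    v,u=np.mgrid[0:400,0:640]; q=cv2.undistortPoints(np.stack([u,v],-1).reshape(-1,1,2).astype(float),K(c),np.array(c['dist_coeffs'],float)).reshape(400,640,2)
    P=np.stack([q[...,0]*d,-q[...,1]*d,-d],-1);T=np.array(c['T']);return P@T[:3,:3].T+T[:3,3]
E
python3 - <<'E'
from h import *
print(env.get_obs())
for n in('top','side'):
    p,d,c=snap(n,n+'0');print(n,{k:np.round(v,3) for k,v in c.items()})
E
```

```text
{'t': 0.0, 'joints': array([-1.13601469e+00,  2.60680582e-01, -1.39398556e-01,  1.17268905e+00,
       -1.92851240e-05,  1.57080398e+00]), 'qd': array([ 0.00078858,  0.00158292, -0.00049315, -0.00010397, -0.00068658,
        0.00016994]), 'joint_efforts': array([-4.05108301e-05, -4.05681145e+01,  2.53921705e+01,  1.85255182e-02,
       -3.55108687e-04, -4.77592621e-06]), 'position': array([ 0.22083122, -0.47551288,  0.22045557]), 'tcp_rot': array([[ 9.06965250e-01,  4.21204602e-01, -8.48062569e-04],
       [ 4.21205455e-01, -9.06963503e-01,  1.78027879e-03],
       [-1.93001791e-05, -1.97185958e-03, -9.99998056e-01]]), 'force': array([-0.04606957,  0.24493397,  0.24505467]), 'torque': array([-0.0478084 , -0.01160424, -0.032661  ]), 'width': 0.08534928070723266}
top {'vfov': np.float64(56.66), 'cx': np.float64(318.502), 'cy': np.float64(203.808), 'dist_coeffs': array([0.027, 0.   , 0.   , 0.   , 0.   ]), 'T': array([[-0.017,  1.   , -0.022,  0.498],
       [-1.   , -0.017,  0.01 ,  0.008],
       [ 0.01 ,  0.022,  1.   ,  0.926],
       [ 0.   ,  0.   ,  0.   ,  1.   ]])}
side {'vfov': np.float64(43.943), 'cx': np.float64(322.606), 'cy': np.float64(200.103), 'dist_coeffs': array([-0.018,  0.   ,  0.   ,  0.   ,  0.   ]), 'T': array([[-0.995,  0.068, -0.079,  0.434],
       [-0.102, -0.467,  0.878,  0.955],
       [ 0.023,  0.881,  0.472,  0.609],
       [ 0.   ,  0.   ,  0.   ,  1.   ]])}
```

View pics/top0.png

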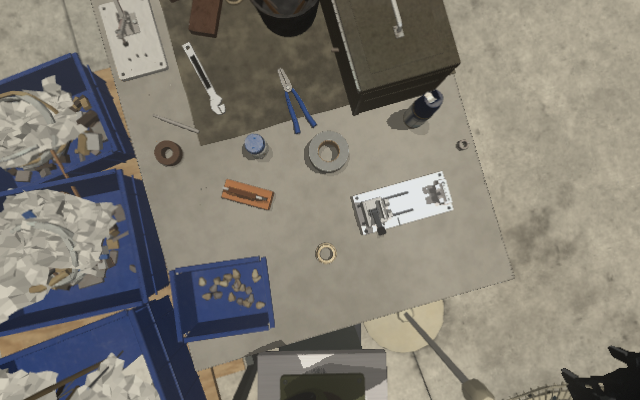

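View pics/side0.png

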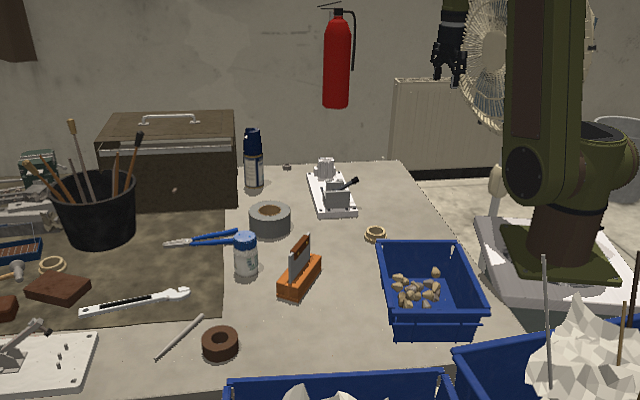

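The top view shows the holder around (402,203): carriage end at left, fixed post at right, lever pad at (381,232). The rest with the blade is at (247,195), collar (326,253), tape (328,152), bottle (256,146). Next I'll rectify these regions into world-aligned maps.

```bash
python3 - <<'E'
from h import *
c=load('top0');P=cloud(c,c['d'].astype(float));p=c['p']
print(px2w(c,402,203,z=0),px2w(c,247,195,z=0))
m=(P[...,2]>-.03)&(P[...,2]<.03)
print('bench z', [np.round(P[v,u],4) for u,v in ((300,210),(450,250),(220,240),(402,250))])
im=p[:,:,::-1]
a=cv2.resize(im[160:245,340:470],None,fx=6,fy=6,interpolation=cv2.INTER_CUBIC);cv2.imwrite('pics/hz.png',a)
a=cv2.resize(im[165:225,205:290],None,fx=9,fy=9,interpolation=cv2.INTER_CUBIC);cv2.imwrite('pics/rz.png',a)
E
```

```text
[ 0.51627942 -0.21023741  0.        ] [0.54276907 0.1759516  0.        ]
bench z [array([ 0.5032,  0.0448, -0.0011]), array([ 0.3972, -0.3271, -0.0008]), array([0.4323, 0.2438, 0.0006]), array([ 0.3991, -0.2079, -0.0013])]
```

View pics/hz.png

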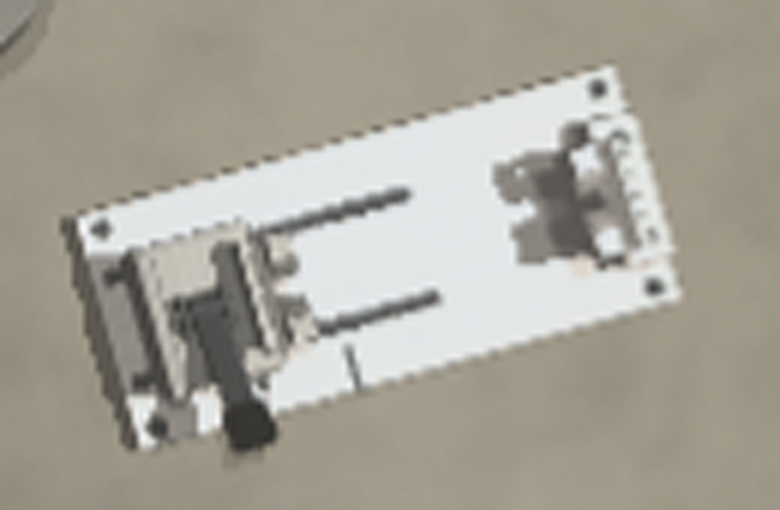

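View pics/rz.png

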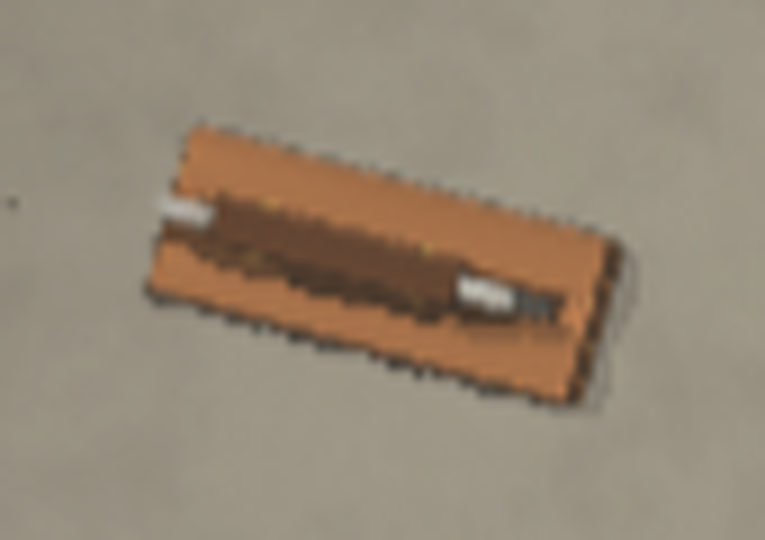

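```bash
python3 - <<'E'
from h import *
from scipy.optimize import least_squares
c=load('top0')
def crop(pts,ox,oy,s): return [(ox+(x+.5)/s-.5,oy+(y+.5)/s-.5) for x,y in pts]
pts=crop([(83,214),(612,68),(680,297),(143,448)],340,160,6)
W=np.array([px2w(c,*q,z=.018) for q in pts])[:,:2]
for i in range(4): print(W[i],np.linalg.norm(W[i]-W[(i+1)%4]))
# model corners: left-top=(+x50,+y115), right-top (50,-115), (-50,-115), (-50,115)
M=np.array([(.05,.115),(.05,-.115),(-.05,-.115),(-.05,.115)])
def fit(M,W):
    r=least_squares(lambda a:((M@np.array([[np.cos(a[2]),np.sin(a[2])],[-np.sin(a[2]),np.cos(a[2])]])+a[:2])-W).ravel(),[*W.mean(0),0]);print(r.x,np.degrees(r.x[2]),np.round(r.fun*1e3,1))
fit(M,W)
print('mark',px2w(c,*crop([(360,388)],340,160,6)[0],z=.018))
# rest top corners z=.036
pts=crop([(200,125),(610,240),(575,400),(150,290)],205,165,9)
W=np.array([px2w(c,*q,z=.036) for q in pts])[:,:2]
for i in range(4): print(W[i],np.linalg.norm(W[i]-W[(i+1)%4]))
fit(np.array([(.023,.058),(.023,-.058),(-.023,-.058),(-.023,.058)]),W)
for q in crop([(215,215),(460,282),(165,207),(512,298)],205,165,9): print(px2w(c,*q,z=.095), px2w(c,*q,z=.093))
o=env.get_obs();cw=env.calibration('wrist');Tt=np.eye(4);Tt[:3,:3]=o['tcp_rot'];Tt[:3,3]=o['position'];print(np.round(np.linalg.inv(Tt)@cw['T'],3),cw['vfov'])
for n,q in (('collar',(326,253)),('tape',(328,152)),('bottle',(256,146))): print(n,px2w(c,*q,z=.02))
E
```

```text
[ 0.53693008 -0.08737402] 0.22436420073091715
[ 0.59293827 -0.3046351 ] 0.09739442943298289
[ 0.49891676 -0.33004439] 0.22753529680030704
[ 0.4411401  -0.10996675] 0.09841824739251634
[ 0.5174813  -0.20800506  0.25344938] 14.521579573297828 [ 0.1  3.2  1.8 -2.2 -1.  -1.8 -0.9  0.8]
mark [ 0.4640391  -0.19892183  0.018     ]
[0.58143531 0.21704095] 0.11297615082294851
[0.5490695  0.10880018] 0.04357469530558441
[0.50663618 0.1187081 ] 0.11631669386771325
[0.53777561 0.2307791 ] 0.04577014361509897
[ 0.54372915  0.16883208 -0.27895912] -15.983180169279517 [ 0.4  1.2  0.8 -2.1 -1.   0.7 -0.2  0.1]
[0.55346315 0.19973732 0.095     ] [0.55359755 0.20019975 0.093     ]
[0.5358304  0.13941297 0.095     ] [0.53592235 0.13973014 0.093     ]
[0.55564686 0.21204104 0.095     ] [0.55578653 0.2125331  0.093     ]
[0.53163998 0.12659321 0.095     ] [0.53172184 0.1268795  0.093     ]
[[ 0.     0.96   0.278  0.072]
 [ 1.     0.    -0.    -0.   ]
 [-0.     0.278 -0.96  -0.153]
 [ 0.     0.     0.     1.   ]] 67.72808284917015
collar [ 0.39732744 -0.01764816  0.02      ]
tape [ 0.64383674 -0.02690265  0.02      ]
bottle [0.6611801  0.14874865 0.02      ]
```

```bash
cat >> h.py <<'E'
H=np.array([.5175,-.208]);HY=np.radians(14.5)
def setH():
    import json,os
    global H,HY
    if os.path.exists('H.json'):
        a=json.load(open('H.json'));H=np.array(a[:2]);HY=a[2]
setH()
def h2w(x,y): return H+np.array([x*np.cos(HY)-y*np.sin(HY),x*np.sin(HY)+y*np.cos(HY)])
def w2h(p):
    d=np.array(p[:2])-H;return np.array([d[0]*np.cos(HY)+d[1]*np.sin(HY),-d[0]*np.sin(HY)+d[1]*np.cos(HY)])
def st():
    o=env.get_obs();R=o['tcp_rot'];yx=np.degrees(np.arctan2(R[1,0],R[0,0]))
    print('t %.2f pos'%o['t'],np.round(o['position'],4),'xyaw %.2f'%yx,'hold',np.round(w2h(o['position'])*1e3,1),'F',np.round(o['force'],1),'w %.4f'%o['width'],'j',np.round(o['joints'],2),'tilt',np.round(R[2],4));return o
def to(target,xyaw=None):
    "displacement to target in current tool axes, twist, and (after-turn tool axes)"
    o=st();R=o['tcp_rot'];d=np.array(target)-o['position'];print('tool delta now',np.round(R.T@d*1e3,1))
    if xyaw is not None:
        yx=np.degrees(np.arctan2(R[1,0],R[0,0]));a=(xyaw-yx+180)%360-180;print('twist',np.round(-np.radians(a),4),'or',np.round(-np.radians(a-np.sign(a)*360),3))
        b=np.radians(xyaw);print('delta after turn',np.round([d[:2]@[np.cos(b),np.sin(b)]*1e3,d[:2]@[np.sin(b),-np.cos(b)]*1e3,-d[2]*1e3],1))
def sim(rows):
    o=env.get_obs();R=o['tcp_rot'].copy();p=o['position'].copy()
    from scipy.spatial.transform import Rotation as Ro
    for r in rows: p=p+R@np.array(r[:3]);R=R@Ro.from_rotvec([0,0,r[3]]).as_matrix()
    print(np.round(p,4),np.degrees(np.arctan2(R[1,0],R[0,0])))
E
python3 - <<'E'
from h import *
to([.484,-.082,.24],194.5)
sim([[.035,-.02,-.004,-.12]]*8)
sim([[.03,-.0,-.004,-.12]]*8)
E
```

```text
t 0.10 pos [ 0.2209 -0.4756  0.2205] xyaw 24.91 hold [-354.2 -184.8] F [ 0.8  0.7 -0.2] w 0.0854 j [-1.14  0.26 -0.14  1.17  0.    1.57] tilt [ 0.     -0.0018 -1.    ]
tool delta now [ 404.4 -246.1  -19. ]
twist -2.9599 or 3.323
delta after turn [-353.3  315.1  -19.5]
[ 0.2816 -0.1712  0.253 ] 79.91649834432351
[ 0.3725 -0.3013  0.2527] 79.91649834432351
```

```bash
python3 -m jog '[[0.034,-0.005,-0.004,-0.12,0],[0.034,-0.005,-0.004,-0.12,0],[0.034,-0.005,-0.004,-0.12,0],[0.034,-0.005,-0.004,-0.12,0],[0.034,-0.005,-0.004,-0.12,0],[0.034,0,-0.004,-0.12,0],[0.034,0,-0.004,-0.12,0],[0.034,0,-0.004,-0.12,0]]'
python3 - <<'E'
from h import *
to([.484,-.082,.24],194.5)
sim([[.02,.02,.003,-.12]]*8)
sim([[.01,.02,.003,-.12]]*8)
E
```

```text
t: 0.77
position: [0.3785, -0.258, 0.253]
tcp_rot: [[0.169, 0.986, -0.0], [0.986, -0.169, 0.0], [0.0, -0.0, -1.0]]
force: [0.8, 0.0, -1.0]
width: 0.0
t 0.77 pos [ 0.3785 -0.258   0.253 ] xyaw 80.26 hold [-147.1  -13.6] F [ 0.8  0.  -1. ] w 0.0000 j [-0.6   0.13 -0.22  1.22  0.    1.14] tilt [ 2.e-04 -1.e-04 -1.e+00]
tool delta now [191.3  74.2  13.1]
twist -1.9938 or 4.289
delta after turn [-146.2  143.9   13. ]
[ 0.4896 -0.0706  0.2291] 135.26618749497268
[ 0.5087 -0.1452  0.2291] 135.26618749497268
```

```bash
python3 -m jog '[[0.018,0.02,0,-0.125,0],[0.018,0.02,0,-0.125,0],[0.018,0.02,0,-0.125,0],[0.018,0.02,0,-0.125,0],[0.018,0.02,0,-0.125,0],[0.018,0.02,0,-0.125,0],[0.018,0.02,0,-0.125,0],[0.018,0.02,0,-0.125,0]]'
python3 - <<'E'
from h import *
to([.484,-.082,.24],194.5)
E
```

```text
t: 1.43
position: [0.4908, -0.085, 0.2527]
tcp_rot: [[-0.738, 0.675, -0.001], [0.675, 0.738, 0.0], [0.001, -0.0, -1.0]]
force: [0.6, -1.0, -0.3]
width: -0.0001
t 1.43 pos [ 0.4908 -0.085   0.2527] xyaw 137.57 hold [  4.9 125.8] F [ 0.6 -1.  -0.3] w -0.0001 j [-0.17  0.2  -0.13  1.24  0.    0.57] tilt [ 5.e-04 -3.e-04 -1.e+00]
tool delta now [ 7.  -2.4 12.7]
twist -0.9937 or 5.289
delta after turn [ 5.8  4.6 12.7]
```

```bash
python3 -m jog '[[0,0,0,-0.125,0],[0,0,0,-0.125,0],[0,0,0,-0.125,0],[0,0,0.01,-0.125,0],[0,0,0.01,-0.125,0],[0,0,0.01,-0.125,0],[0,0,0.01,-0.125,0],[0,0,0,-0.12,0]]'
python3 - <<'E'
from h import *
st();snap('wrist','w1')
E
```

```text
t: 2.1
position: [0.4884, -0.0859, 0.2109]
tcp_rot: [[-0.968, -0.252, -0.005], [-0.252, 0.968, 0.001], [0.004, 0.002, -1.0]]
force: [-0.3, 0.1, -1.0]
width: -0.0001
t 2.10 pos [ 0.4884 -0.0859  0.2109] xyaw -165.43 hold [  2.4 125.5] F [-0.3  0.1 -1. ] w -0.0001 j [-0.17  0.22 -0.22  1.13  0.   -0.43] tilt [ 0.0042  0.0019 -1.    ]
```

View pics/w1.png

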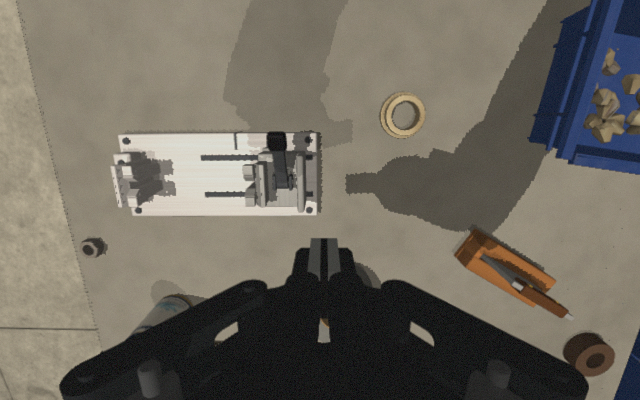

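Wrist view: the holder spans (120,135)–(322,215), with the mark at (237,140), the carriage plate at x≈300 and the fingers at (323,245). I'll zoom in for accurate features.

```bash
python3 - <<'E'
from h import *
im=cv2.imread('pics/w1.png')
cv2.imwrite('pics/w1a.png',cv2.resize(im[125:225,200:330],None,fx=6,fy=6,interpolation=cv2.INTER_CUBIC))
cv2.imwrite('pics/w1b.png',cv2.resize(im[125:225,105:235],None,fx=6,fy=6,interpolation=cv2.INTER_CUBIC))
E
```

```text
(no output)
```

View pics/w1a.png

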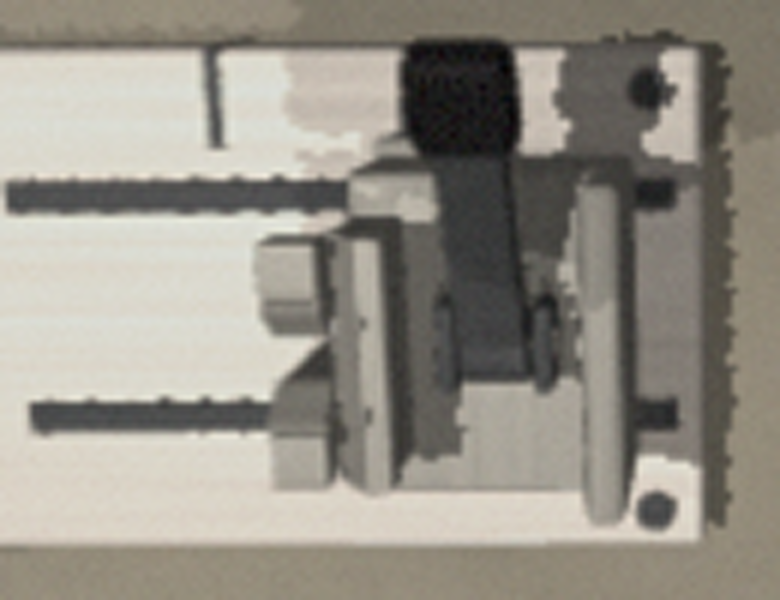

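View pics/w1b.png

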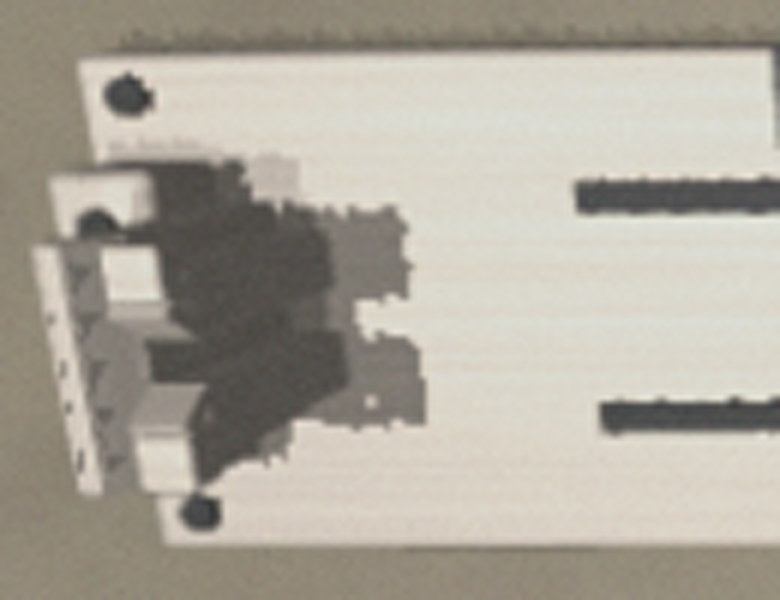

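```bash
python3 - <<'E'
from h import *
from scipy.optimize import least_squares
import json
c=load('w1')
def crop(pts,ox,oy,s): return [(ox+(x+.5)/s-.5,oy+(y+.5)/s-.5) for x,y in pts]
pts=crop([(702,543)],200,125,6)+crop([(168,545),(80,57)],105,125,6)+crop([(700,47)],200,125,6)
W=np.array([px2w(c,*q,z=.018) for q in pts])[:,:2]
for i in range(4): print(W[i],np.linalg.norm(W[i]-W[(i+1)%4]))
M=np.array([(.05,.115),(.05,-.115),(-.05,-.115),(-.05,.115)])
r=least_squares(lambda a:((M@np.array([[np.cos(a[2]),np.sin(a[2])],[-np.sin(a[2]),np.cos(a[2])]])+a[:2])-W).ravel(),[*W.mean(0),.25])
print(r.x,np.degrees(r.x[2]),np.round(r.fun*1e3,1))
json.dump(list(r.x),open('H.json','w'));import h;h.setH()
f=lambda q,z,o=(200,125):np.round(h.w2h(px2w(c,*crop([q],*o,6)[0],z=z))*1e3,1)
print('mark',f((207,50),.018),f((217,147),.018))
print('plate outer top edge',f((632,180),.066),f((628,515),.066),f((632,345),.066))
print('plate mid',f((610,345),.066))
print('pad',f((460,95),.087))
print('fixed guide front blocks',f((165,250),.072,(105,125)),f((190,430),.072,(105,125)),f((195,490),.072,(105,125)))
print('carr guide front',f((258,255),.072),f((275,440),.072),f((275,490),.072))
print('pointer tip candidates',f((395,145),.019))
d=c['d'].astype(float);P=cloud(c,d);print('depth z of bed',np.round(P[165,215],4),'bench',np.round(P[170,100],4),'pad',P[141,277])
for u in range(294,312): print(u,np.round(P[180,u,2],4),np.round(h.w2h(P[180,u])*1e3,1))
E
```

```text
[ 0.53759436 -0.08120708] 0.22796635066391752
[ 0.59547881 -0.30170208] 0.09868088765476567
[ 0.4999833  -0.32657227] 0.22825649906890408
[ 0.44180038 -0.10585576] 0.09891432348237143
[ 0.51871421 -0.2038343   0.25661437] 14.702920541769076 [ 0.3  1.3  0.8 -0.7 -0.4 -1.2 -0.6  0.6]
mark [-49.4  20.8] [-31.1  21.3]
plate outer top edge [-30.5 103.9] [ 27.9 102.1] [ -2.5 103.4]
plate mid [-2.5 99.6]
pad [-46.2  79.2]
fixed guide front blocks [-20.7 -68.5] [ 10.3 -69.7] [ 21.  -70.7]
carr guide front [-19.2  42.4] [12.4 42.8] [21.3 42.2]
pointer tip candidates [-31.4  55.8]
depth z of bed [ 0.5079 -0.212   0.0166] bench [ 0.5547 -0.358  -0.0009] pad [ 0.45411241 -0.13802815  0.08830701]
294 0.046 [-0.5 90.3]
295 0.0457 [-0.4 91.3]
296 0.046 [-0.5 92.4]
297 0.0652 [-4.5 95.3]
298 0.0675 [-5.  96.5]
299 0.0671 [-4.9 97.5]
300 0.066 [-4.7 98.4]
301 0.0659 [-4.7 99.4]
302 0.0651 [ -4.5 100.4]
303 0.0637 [ -4.2 101.3]
304 0.0511 [ -1.5 101.5]
305 0.0333 [  2.3 101.4]
306 0.0184 [  5.5 101.7]
307 0.0184 [  5.5 102.9]
308 0.0175 [  5.7 104. ]
309 0.0178 [  5.6 105.2]
310 0.0184 [  5.5 106.4]
311 0.0194 [  5.3 107.7]
```

```bash
python3 -m jog '[[0.0,0.0,0.03,0,0],[0,0,0.03,0,0],[0,0,0.03,0,0],[0,0,0.03,0,0],[0,0,0.02,0,0],[0,0,0.01,0,0],[0,0,0,0,0],[0,0,0,0,0]]'
python3 - <<'E'
from h import *
st();snap('wrist','w2')
E
```

```text
t: 2.82
position: [0.4897, -0.0861, 0.063]
tcp_rot: [[-0.97, -0.244, -0.001], [-0.244, 0.97, 0.0], [0.001, 0.001, -1.0]]
force: [0.4, 0.5, 0.4]
width: 0.0002
t 2.82 pos [ 0.4897 -0.0861  0.063 ] xyaw -165.87 hold [  1.8 121.2] F [0.4 0.5 0.4] w 0.0002 j [-0.17  0.34 -0.47  0.76  0.   -0.42] tilt [ 1.4e-03  6.0e-04 -1.0e+00]
```

View pics/w2.png

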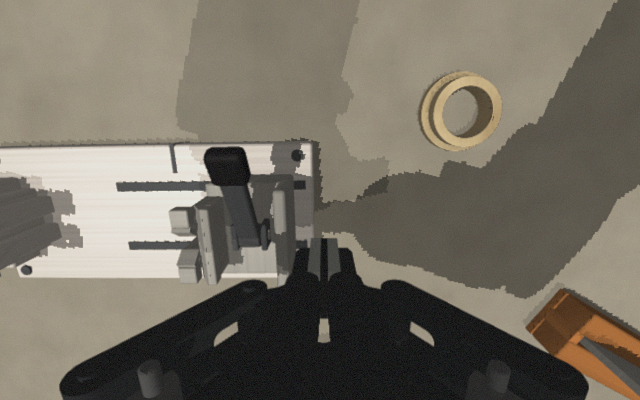

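```bash
python3 -m jog '[[0,-0.002,0,-0.01,0],[0,-0.002,0,0,0],[0,-0.002,0,0,0],[0,-0.002,0,0,0],[0,-0.002,0,0,0],[0,-0.002,0,0,0],[0,0,0,0,0],[0,0,0,0,0]]'
python3 - <<'E'
from h import *
st();snap('wrist','w3')
im=cv2.imread('pics/w3.png')
cv2.imwrite('pics/w3a.png',cv2.resize(im[125:295,150:350],None,fx=3.5,fy=3.5,interpolation=cv2.INTER_CUBIC))
E
```

```text
t: 3.53
position: [0.4932, -0.098, 0.0633]
tcp_rot: [[-0.967, -0.255, 0.0], [-0.255, 0.967, 0.0], [-0.0, 0.0, -1.0]]
force: [0.4, 0.8, -0.7]
width: 0.0001
t 3.53 pos [ 0.4932 -0.098   0.0633] xyaw -165.23 hold [  2.2 108.9] F [ 0.4  0.8 -0.7] w 0.0001 j [-0.2   0.35 -0.46  0.76  0.   -0.45] tilt [-0.e+00  1.e-04 -1.e+00]
```

View pics/w3a.png

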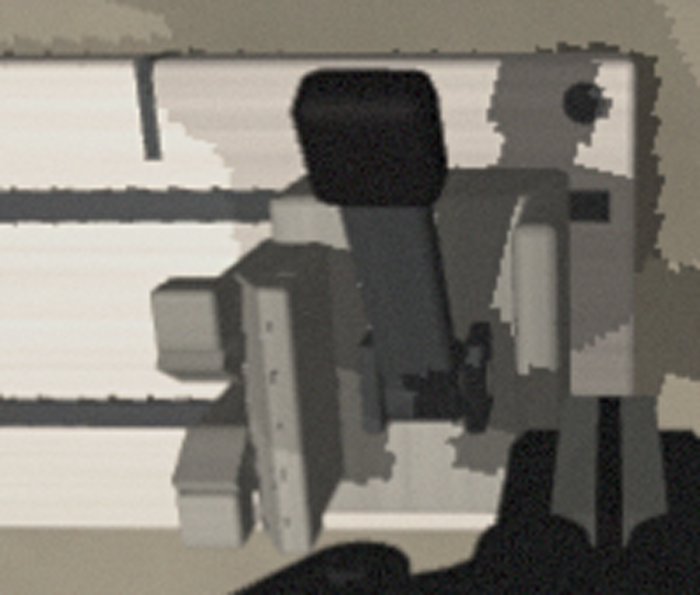

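```bash
python3 -m jog '[[0,-0.002,0,0,0],[0,-0.002,0,0,0],[0,-0.002,0,0,0],[0,-0.002,0,0,0],[0,-0.002,0,0,0],[0,0,0,0,0],[0,0,0,0,0],[0,0,0,0,0]]'
python3 - <<'E'
from h import *
st();snap('wrist','w4')
im=cv2.imread('pics/w4.png')
cv2.imwrite('pics/w4a.png',cv2.resize(im[125:295,150:350],None,fx=3.5,fy=3.5,interpolation=cv2.INTER_CUBIC))
E
```

```text
t: 4.25
position: [0.4957, -0.1075, 0.0633]
tcp_rot: [[-0.967, -0.255, -0.0], [-0.255, 0.967, 0.0], [0.0, 0.0, -1.0]]
force: [0.4, 0.9, -0.1]
width: -0.0001
t 4.25 pos [ 0.4957 -0.1075  0.0633] xyaw -165.21 hold [ 2.2 99. ] F [ 0.4  0.9 -0.1] w -0.0001 j [-0.21  0.35 -0.45  0.77  0.   -0.47] tilt [ 1.e-04  1.e-04 -1.e+00]
```

View pics/w4a.png

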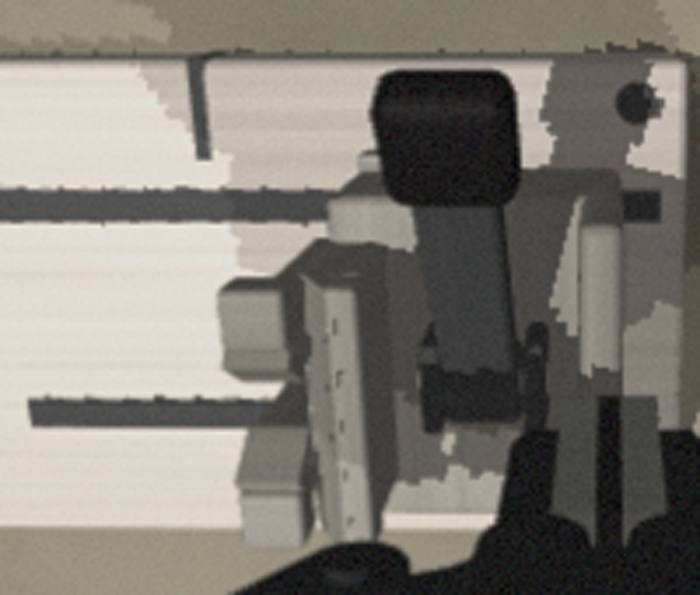

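```bash
python3 - <<'E'
from h import *
o=env.get_obs();c=load('w4');R=o['tcp_rot'];p=o['position']
for q in ((0,0,.022),(0,0,0),(.011,0,.022),(0,-.0145,.022),(-.011,0,.022)): print(q,proj(c,p+R@np.array(q)))
P=cloud(c,c['d'].astype(float))
for u,v in ((315,245),(315,260),(325,245),(323,235),(323,225),(320,205),(318,190),(330,260),(290,280),(335,215)): print(u,v,np.round(P[v,u],4),np.round(w2h(P[v,u])*1e3,1),'tool',np.round(R.T@(P[v,u]-p)*1e3,1))
E
```

```text
(0, 0, 0.022) [323.06109165 229.00601035]
(0, 0, 0) [322.98429393 243.65016012]
(0.011, 0, 0.022) [323.05038698 212.38181529]
(0, -0.0145, 0.022) [299.97311455 229.00093822]
(-0.011, 0, 0.022) [323.07153758 245.07921442]
315 245 [ 0.4874 -0.1135  0.0858] [-7.3 95.3] tool [  9.6  -3.7 -22.6]
315 260 [ 0.488  -0.1129  0.0996] [-6.6 95.7] tool [  8.8  -3.4 -36.3]
325 245 [ 0.4862 -0.1089  0.0857] [ -7.3 100.1] tool [  9.5   1.  -22.5]
323 235 [ 0.4892 -0.1091  0.0668] [-4.5 99.1] tool [ 6.7  0.  -3.5]
323 225 [ 0.4842 -0.1104  0.0653] [-9.7 99.1] tool [11.9  0.  -2. ]
320 205 [ 0.4733 -0.1149  0.0667] [-21.4  97.5] tool [23.6 -1.5 -3.4]
318 190 [ 0.4661 -0.1179  0.0654] [-29.1  96.5] tool [31.3 -2.6 -2.1]
330 260 [ 0.4858 -0.1069  0.1008] [ -7.3 102.1] tool [  9.5   3.1 -37.6]
290 280 [ 0.4883 -0.1218  0.119 ] [-8.6 87. ] tool [ 10.8 -12.  -55.8]
335 215 [ 0.4924 -0.0997  0.0179] [  0.9 107.4] tool [ 1.2  8.3 45.4]
```

```bash
python3 - <<'E'
from h import *
print(env.finger_overhang)
o=env.get_obs();c=load('w4');R=o['tcp_rot'];p=o['position']
P=cloud(c,c['d'].astype(float))
for v in range(228,262,2): print(v,np.round(R.T@(P[v,315]-p)*1e3,1),c['p'][v,315],np.round(R.T@(P[v,332]-p)*1e3,1))
s=load('side0');im=s['p'];cv2.imwrite('pics/sg.png',cv2.resize(im[0:110,400:500,::-1],None,fx=5,fy=5))
Ps=cloud(s,s['d'].astype(float));print(proj(s,[.2208,-.4755,.2205]),proj(s,[.2208,-.4755,.2205-.022]),[np.round(Ps[v,445],3) for v in range(60,90,3)])
E
```

```text
0.022
228 [ 9.9 -4.3 -1.5] [88 89 83] [-8.3  6.3 44.7]
230 [ 9.1 -4.3 -2.3] [89 86 82] [-9.9  6.3 45. ]
232 [ 7.4 -4.4 -1.1] [61 64 58] [-11.2   6.3  44.5]
234 [ 6.4 -4.4 -1.5] [67 64 62] [-13.6   6.4  46.5]
236 [ 4.7 -4.4 -0.2] [71 72 65] [-14.7   6.4  45.4]
238 [  9.4  -4.  -14. ] [62 66 61] [  9.3   4.6 -13.6]
240 [  9.4  -3.9 -16.4] [69 73 67] [  9.6   4.5 -16.7]
242 [  9.7  -3.8 -19.5] [72 73 67] [  9.2   4.5 -18.4]
244 [  9.5  -3.8 -21.2] [71 73 68] [  9.4   4.4 -21. ]
246 [  9.2  -3.7 -22.8] [70 73 68] [  9.8   4.3 -24.2]
248 [  9.1  -3.7 -25. ] [71 70 67] [  9.5   4.3 -25.8]
250 [  9.5  -3.6 -27.8] [69 70 67] [  9.6   4.2 -28. ]
252 [  9.6  -3.5 -30.2] [67 68 63] [  9.3   4.2 -29.6]
254 [ 10.2  -3.4 -33.3] [67 68 62] [ 10.1   4.1 -33.1]
256 [ 10.2  -3.4 -35.3] [64 69 64] [  9.8   4.  -34.6]
258 [  9.5  -3.4 -35.8] [72 73 70] [  9.6   4.  -35.9]
260 [  8.8  -3.4 -36.3] [66 68 65] [  9.6   3.9 -37.7]
[443.95432453  91.72371787] [442.91687245  99.19251624] [array([ 0.231, -0.471,  0.311]), array([ 0.005, -2.034, -0.033]), array([ 1.000e-03, -2.044e+00, -5.200e-02]), array([-0.005, -2.074, -0.077]), array([-0.003, -2.044, -0.087]), array([-0.007, -2.053, -0.107]), array([ 1.000e-03, -1.984e+00, -1.080e-01]), array([ 0.009, -1.909, -0.107]), array([ 0.007, -1.91 , -0.124]), array([ 0.005, -1.906, -0.14 ])]
```

View pics/sg.png

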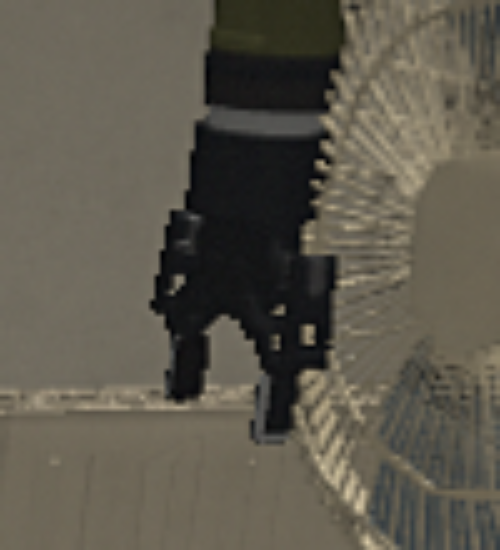

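```bash
python3 -m jog '[[0,0.01,0,0,0],[0,0.01,0,0,0],[0.001,0,0.01,0,0],[0.001,0,0.01,0,0],[0,0,0.01,0,0],[0,0,0.01,0,0],[0,0,0,0,0],[0,0,0,0,0]]'
python3 - <<'E'
from h import *
o=st();snap('wrist','w5')
im=cv2.imread('pics/w5.png')
cv2.imwrite('pics/w5a.png',cv2.resize(im[125:295,150:350],None,fx=3.5,fy=3.5,interpolation=cv2.INTER_CUBIC))
c=load('w5');R=o['tcp_rot'];p=o['position'];P=cloud(c,c['d'].astype(float))
for u in range(300,352,3): print(u,np.round(R.T@(P[246,u]-p)*1e3,1))
E
```

```text
t: 4.97
position: [0.4878, -0.0877, 0.023]
tcp_rot: [[-0.967, -0.256, -0.002], [-0.256, 0.967, 0.001], [0.002, 0.001, -1.0]]
force: [-0.0, 0.6, 0.4]
width: 0.0004
t 4.97 pos [ 0.4878 -0.0877  0.023 ] xyaw -165.16 hold [ -0.5 120.2] F [-0.   0.6  0.4] w 0.0004 j [-0.18  0.39 -0.53  0.66  0.   -0.44] tilt [ 0.0015  0.001  -1.    ]
300 [ -3.3 -13.1   4.1]
303 [ -3.3 -11.4   4. ]
306 [-3.9 -9.8  5.3]
309 [-3.3 -8.   4.1]
312 [  9.3  -5.1 -23.1]
315 [  9.6  -3.6 -23.7]
318 [  9.3  -2.2 -23.1]
321 [  9.8  -0.8 -24.1]
324 [  9.4   0.6 -23.2]
327 [  9.7   2.  -23.9]
330 [  9.4   3.4 -23.4]
333 [ 10.1   4.8 -24.7]
336 [  9.5   6.3 -23.5]
339 [-12.3  10.3  23.4]
342 [-12.   12.2  22.8]
345 [-11.9  14.1  22.5]
348 [-12.   16.1  22.8]
351 [-11.7  17.9  22.1]
```

View pics/w5a.png

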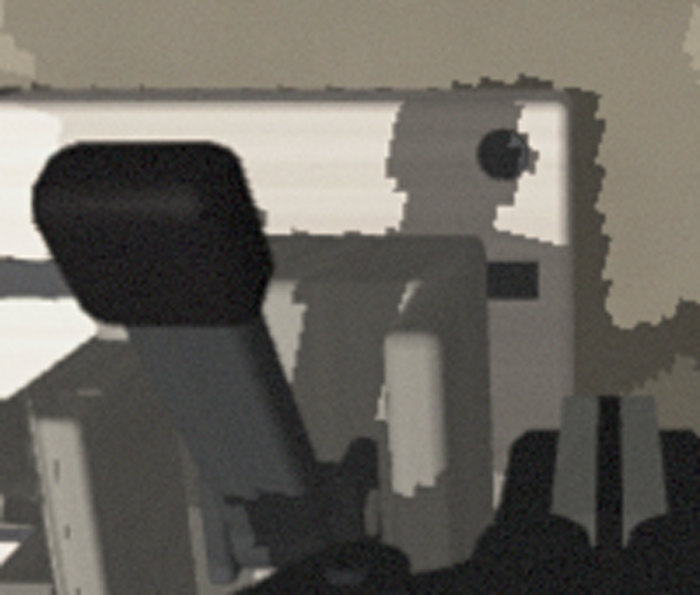

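```bash
python3 - <<'E'
from h import *
o=st();c=load('w5');R=o['tcp_rot'];p=o['position'];P=cloud(c,c['d'].astype(float))
for u,v in ((305,249),(300,252),(298,260),(294,265),(290,272),(300,270),(305,280),(340,250),(345,255),(350,265)): print(u,v,np.round(R.T@(P[v,u]-p)*1e3,1))
E
```

```text
t 5.02 pos [ 0.4885 -0.088   0.0235] xyaw -165.16 hold [  0.2 119.7] F [-0.5  0.2  0.2] w 0.0000 j [-0.18  0.39 -0.53  0.66  0.   -0.44] tilt [ 3.e-04  3.e-04 -1.e+00]
305 249 [  6.7  -8.2 -19.1]
300 252 [  6.4 -10.5 -21.9]
298 260 [  6.1 -10.8 -29.5]
294 265 [  6.3 -12.2 -34.5]
290 272 [-16.1 -18.2  -1.3]
300 270 [  6.2  -9.2 -38.7]
305 280 [ 11.9  -5.9 -56.2]
340 250 [  6.2   8.9 -19.3]
345 255 [  6.1  11.  -24.5]
350 265 [  5.9  12.5 -33.7]
```

```bash
python3 -m jog '[[0,-0.002,0,0,0],[0,-0.002,0,0,0],[0,-0.002,0,0,0],[0,-0.002,0,0,0],[0,-0.002,0,0,0],[0,-0.002,0,0,0],[0,-0.002,0,0,0],[0,0,0,0,0]]'
python3 - <<'E'
from h import *
o=st();snap('wrist','w6')
im=cv2.imread('pics/w6.png')
cv2.imwrite('pics/w6a.png',cv2.resize(im[125:295,150:350],None,fx=3.5,fy=3.5,interpolation=cv2.INTER_CUBIC))
E
```

```text
t: 5.68
position: [0.4922, -0.0995, 0.024]
tcp_rot: [[-0.967, -0.256, 0.0], [-0.256, 0.967, 0.006], [-0.002, 0.006, -1.0]]
force: [-0.7, 8.4, 5.4]
width: -0.0003
t 5.68 pos [ 0.4922 -0.0995  0.024 ] xyaw -165.14 hold [  0.8 107.6] F [-0.7  8.4  5.4] w -0.0003 j [-0.2   0.39 -0.51  0.66  0.01 -0.46] tilt [-0.002   0.0061 -1.    ]
```

View pics/w6a.png

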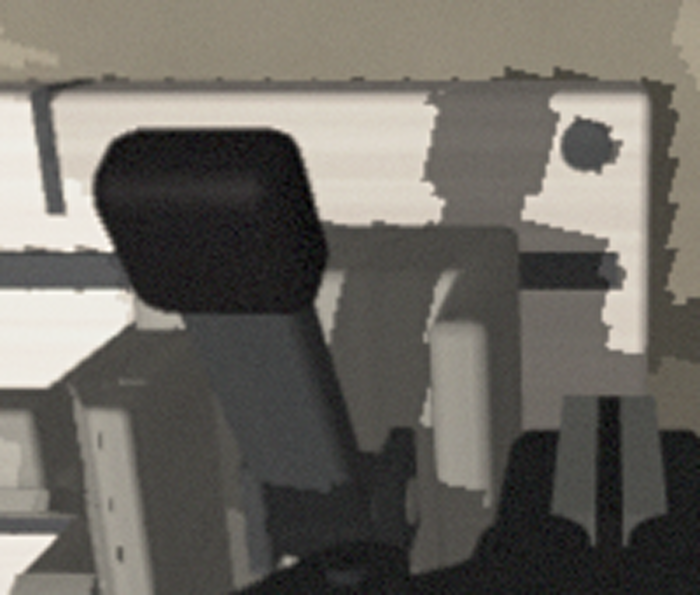

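```bash
cat >> h.py <<'E'
def slide(f):
    c=load(f);P=cloud(c,c['d'].astype(float))
    d=P[...,:2]-H;hx=d[...,0]*np.cos(HY)+d[...,1]*np.sin(HY);hy=-d[...,0]*np.sin(HY)+d[...,1]*np.cos(HY)
    m=(P[...,2]>.061)&(P[...,2]<.070)&(hx<-12)&(hx>-27)&(hy>50)&(hy<112)
    y=np.sort(hy[m])*1e3;print(f,'plate n',len(y),'pct5/50/95',np.round(np.percentile(y,[5,50,95]),1),'med z',np.round(np.median(P[...,2][m]),4))
E
python3 - <<'E'
from h import *
for f in('w1','w2','w3','w4','w5','w6'): slide(f)
E
```

```text
Traceback (most recent call last):
  File "h.py", line 49, in slide
    y=np.sort(hy[m])*1e3;print(f,'plate n',len(y),'pct5/50/95',np.round(np.percentile(y,[5,50,95]),1),'med z',np.round(np.median(P[...,2][m]),4))
                                                                        ~~~~~~~~~~~~~^^^^^^^^^^^^^
IndexError: index -1 is out of bounds for axis 0 with size 0
```

```bash
sed -i 's/(hx<-12)&(hx>-27)&(hy>50)&(hy<112)/(hx<-.005)\&(hx>-.027)\&(hy>.055+LO)\&(hy<.112)/; s/def slide(f):/def slide(f,LO=0):/' h.py
python3 - <<'E'
from h import *
for f in('w1','w2','w3','w4','w5','w6'): slide(f,.03)
E
```

```text
w1 plate n 153 pct5/50/95 [ 94.7  98.5 101.4] med z 0.0657
w2 plate n 543 pct5/50/95 [ 95.2  98.6 101.5] med z 0.0658
w3 plate n 517 pct5/50/95 [ 95.   98.3 101.4] med z 0.0658
w4 plate n 503 pct5/50/95 [ 94.8  98.  101.2] med z 0.0658
w5 plate n 940 pct5/50/95 [ 95.3  98.8 101.7] med z 0.0657
w6 plate n 1175 pct5/50/95 [ 87.7  92.1 109.9] med z 0.0658
```

```bash
python3 -m jog '[[0,-0.002,0,0,0],[0,-0.002,0,0,0],[0,-0.002,0,0,0],[0,-0.002,0,0,0],[0,-0.002,0,0,0],[0,-0.002,0,0,0],[0,-0.002,0,0,0],[0,-0.002,0,0,0]]'
python3 - <<'E'
from h import *
o=st()
E
python3 -m jog '[[0,-0.002,0,0,0],[0,-0.002,0,0,0],[0,-0.001,0,0,0],[0,-0.001,0,0,0],[0,0,0,0,0],[0,0,0,0,0],[0,0,0,0,0],[0,0,0,0,0]]'
python3 - <<'E'
from h import *
o=st();snap('wrist','w7');slide('w7')
im=cv2.imread('pics/w7.png')
cv2.imwrite('pics/w7a.png',cv2.resize(im[125:295,150:350],None,fx=3.5,fy=3.5,interpolation=cv2.INTER_CUBIC))
E
```

```text
t: 6.4
position: [0.4961, -0.1144, 0.024]
tcp_rot: [[-0.966, -0.257, 0.0], [-0.257, 0.966, 0.007], [-0.002, 0.007, -1.0]]
force: [-2.0, 10.1, 5.3]
width: -0.0002
t 6.40 pos [ 0.4961 -0.1144  0.024 ] xyaw -165.12 hold [ 0.8 92.2] F [-2.  10.1  5.3] w -0.0002 j [-0.23  0.4  -0.5   0.67  0.01 -0.49] tilt [-0.0021  0.0071 -1.    ]
t: 7.07
position: [0.4977, -0.1208, 0.024]
tcp_rot: [[-0.967, -0.257, 0.0], [-0.257, 0.966, 0.006], [-0.002, 0.006, -1.0]]
force: [-1.1, 8.5, 4.7]
width: 0.0002
t 7.07 pos [ 0.4977 -0.1208  0.024 ] xyaw -165.13 hold [ 0.8 85.7] F [-1.1  8.5  4.7] w 0.0002 j [-0.24  0.41 -0.49  0.67  0.01 -0.5 ] tilt [-0.0019  0.0058 -1.    ]
w7 plate n 1317 pct5/50/95 [65.3 70.3 90.8] med z 0.0658
```

View pics/w7a.png

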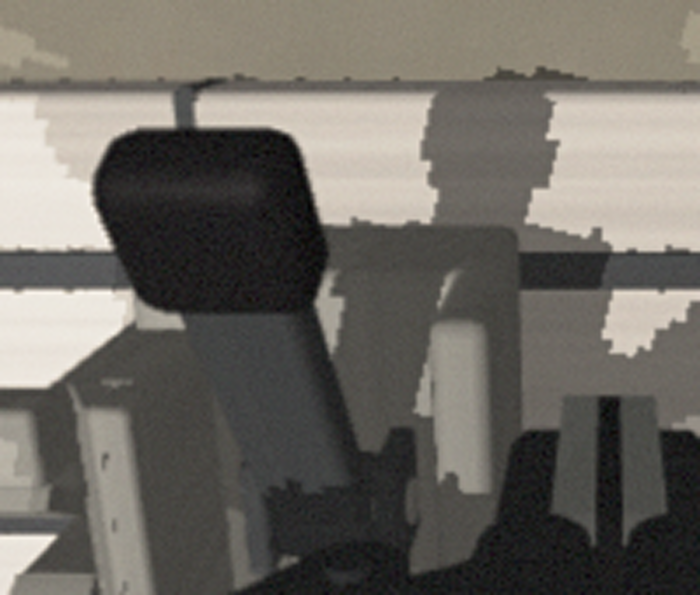

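```bash
python3 - <<'E'
from h import *
c=load('w7')
for x in (-.031,-.023):
  for z in (.019,.035):
    q=proj(c,[*h2w(x,.030),z]);print(x,z,q,(q-[150,125])*3.5)
q=proj(c,[*h2w(-.05,.022),.018]);print('mark',q,(q-[150,125])*3.5)
im=cv2.imread('pics/w7.png');cv2.imwrite('pics/w7b.png',cv2.resize(im[125:225,120:260],None,fx=5.5,fy=5.5,interpolation=cv2.INTER_CUBIC))
E
```

```text
-0.031 0.019 [220.56702574 185.88872869] [246.98459009 213.11055041]
-0.031 0.035 [210.00127389 193.49841025] [210.00445862 239.74443586]
-0.023 0.019 [221.92156117 200.01545627] [251.72546409 262.55409694]
-0.023 0.035 [211.66109968 208.96238292] [215.81384887 293.86834021]
mark [202.88265785 150.55141152] [185.08930247  89.42994032]
```

View pics/w7b.png

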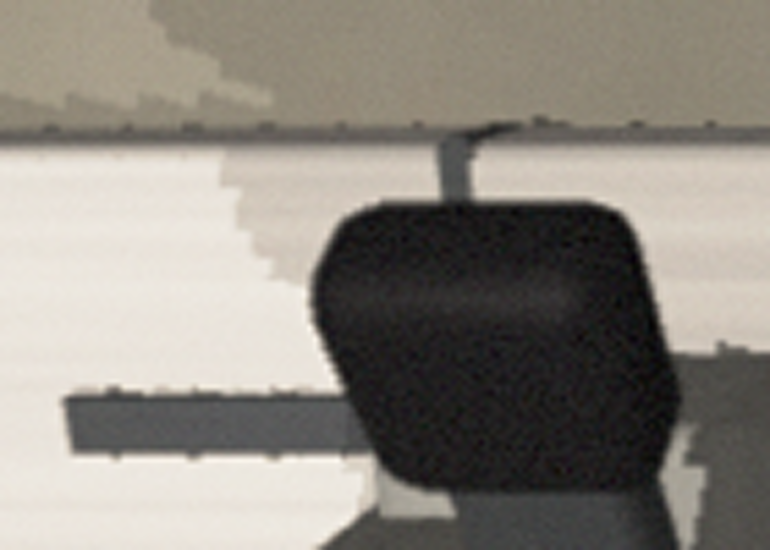

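```bash
python3 -m jog '[[0,-0.001,0,0,0],[0,-0.001,0,0,0],[0,-0.001,0,0,0],[0,-0.001,0,0,0],[0,-0.001,0,0,0],[0,0,0,0,0],[0,0,0,0,0],[0,0,0,0,0]]'
python3 - <<'E'
from h import *
o=st();snap('wrist','w8')
c=load('w8');d=c['d'].astype(float);P=cloud(c,d)
for v in (215,230,245):
  for u in range(276,300,2): print(v,u,np.round(w2h(P[v,u])*1e3,1),round(P[v,u,2]*1e3,1))
E
```

```text
t: 7.78
position: [0.499, -0.1255, 0.024]
tcp_rot: [[-0.967, -0.257, 0.0], [-0.257, 0.966, 0.006], [-0.002, 0.006, -1.0]]
force: [-0.7, 9.3, 4.4]
width: -0.0001
t 7.78 pos [ 0.499  -0.1255  0.024 ] xyaw -165.13 hold [ 0.8 80.7] F [-0.7  9.3  4.4] w -0.0001 j [-0.25  0.41 -0.48  0.68  0.01 -0.51] tilt [-0.002   0.0058 -1.    ]
215 276 [-29.7  61.7] 63.4
215 278 [-29.7  62.5] 63.2
215 280 [-29.7  63.3] 63.4
215 282 [-29.3  64. ] 62.3
215 284 [-29.9  65. ] 63.9
215 286 [-29.6  65.7] 63.2
215 288 [-29.5  66.5] 62.9
215 290 [-28.5  67. ] 60.0
215 292 [-26.3  67.1] 53.5
215 294 [-23.  67.] 43.9
215 296 [-19.7  67.1] 34.4
215 298 [-15.8  67.2] 23.1
230 276 [-24.2  61.8] 65.7
230 278 [-24.   62.6] 65.3
230 280 [-24.   63.4] 65.3
230 282 [-24.2  64.2] 65.8
230 284 [-24.1  65. ] 65.6
230 286 [-23.9  65.7] 65.1
230 288 [-23.9  66.5] 65.0
230 290 [-23.3  67.2] 63.4
230 292 [-19.7  67. ] 54.6
230 294 [-15.9  67. ] 45.2
230 296 [-12.4  67.1] 36.6
230 298 [-7.2 67. ] 23.6
245 276 [-17.7  61.6] 65.8
245 278 [-17.2  62.2] 64.8
245 280 [-17.6  63.2] 65.6
245 282 [-17.7  64. ] 65.8
245 284 [-17.6  64.8] 65.7
245 286 [-17.9  65.7] 66.1
245 288 [-17.6  66.4] 65.6
245 290 [-17.1  67.1] 64.6
245 292 [-13.1  67. ] 55.9
245 294 [-9.6 67.1] 48.2
245 296 [-5.2 67.1] 38.7
245 298 [ 0.4 67.1] 26.6
```

```bash
python3 -m jog '[[0,0.012,0,0,0],[0,0,-0.03,0,0],[0,0,-0.04,0,0],[0.01,0,-0.04,0,0],[0.015,-0.03,0,0,0],[0.015,-0.04,0,0,0],[0.01,-0.03,0,0,0],[0,0,0,0,0]]'
python3 - <<'E'
from h import *
o=st();snap('wrist','w9');snap('side','s9')
for q in ((-.05,.022,.018),(-.031,.022,.018),(-.031,.024,.019)): print(proj(load('w9'),[*h2w(*q[:2]),q[2]]))
E
```

```text
t: 8.5
position: [0.474, -0.2304, 0.1343]
tcp_rot: [[-0.968, -0.25, 0.003], [-0.25, 0.968, -0.005], [-0.001, -0.005, -1.0]]
force: [0.1, 0.6, 0.5]
width: 0.0005
t 8.50 pos [ 0.474  -0.2304  0.1343] xyaw -165.53 hold [-50.  -14.4] F [0.1 0.6 0.5] w 0.0005 j [-0.45  0.31 -0.3   0.95 -0.   -0.7 ] tilt [-0.0013 -0.0054 -1.    ]
[362.92555232 191.18435536]
[362.26584096 210.57699119]
[364.50567701 210.90300759]
```

View pics/w9.png

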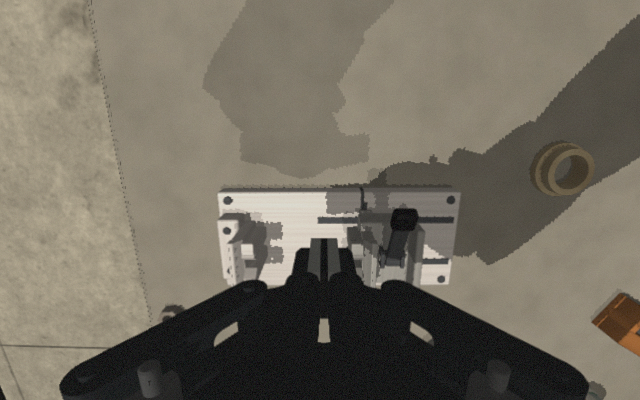

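```bash
python3 - <<'E'
from h import *
im=cv2.imread('pics/w9.png')[178:238,325:425]
g=np.clip(im.astype(float)*1.6,0,255).astype(np.uint8)
cv2.imwrite('pics/w9a.png',cv2.resize(g,None,fx=8,fy=8,interpolation=cv2.INTER_CUBIC))
E
```

```text
(no output)
```

View pics/w9a.png

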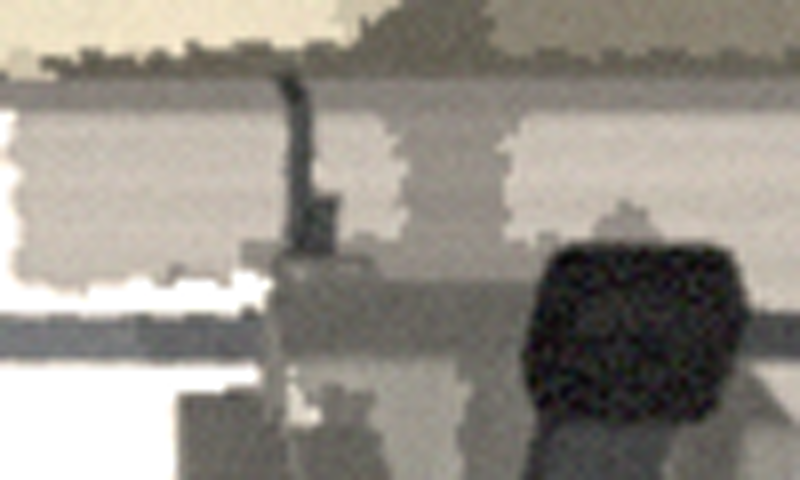

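```bash
python3 -m jog '[[-0.01,0.03,0,0,0],[-0.015,0.04,0,0,0],[-0.015,0.037,0,0,0],[-0.01,0,0.03,0,0],[0,0,0.04,0,0],[0,0,0.035,0,0],[0,0,0,0.006,0],[0,0,0,0,0]]'
python3 - <<'E'
from h import *
o=st()
E
```

```text
t: 9.27
position: [0.4917, -0.1081, 0.027]
tcp_rot: [[-0.968, -0.251, -0.006], [-0.251, 0.968, 0.001], [0.005, 0.003, -1.0]]
force: [-0.4, 0.1, 0.7]
width: 0.0004
t 9.27 pos [ 0.4917 -0.1081  0.027 ] xyaw -165.46 hold [-1.8 99.5] F [-0.4  0.1  0.7] w 0.0004 j [-0.22  0.39 -0.5   0.68  0.   -0.47] tilt [ 0.0053  0.0028 -1.    ]
```

```bash
python3 -m jog '[[0,-0.005,0.002,0,0],[0,-0.005,0,0,0],[0,-0.004,0,0,0],[0,-0.002,0,0,0],[0,0,0,0,0],[0,0,0,0,0],[0,0,0,0,0],[0,0,0,0,0]]'
python3 - <<'E'
from h import *
o=st()
E
```

```text
t: 9.93
position: [0.4984, -0.1259, 0.0265]
tcp_rot: [[-0.968, -0.249, 0.0], [-0.249, 0.968, -0.001], [0.0, -0.001, -1.0]]
force: [0.3, 0.0, 0.1]
width: -0.0
t 9.93 pos [ 0.4984 -0.1259  0.0265] xyaw -165.56 hold [ 0.1 80.6] F [0.3 0.  0.1] w -0.0000 j [-0.25  0.41 -0.48  0.68 -0.   -0.5 ] tilt [ 1.e-04 -9.e-04 -1.e+00]
```

```bash
python3 -m jog '[[0,-0.001,0,0,0],[0,-0.001,0,0,0],[0,-0.001,0,0,0],[0,-0.0005,0,0,0],[0,0,0,0,0],[0,0,0,0,0],[0,0,0,0,0],[0,0,0,0,0]]'
python3 - <<'E'
from h import *
o=st();snap('wrist','w10')
c=load('w10');d=c['d'].astype(float);P=cloud(c,d)
for v in (215,230,245):
  for u in range(290,300,2): print(v,u,np.round(w2h(P[v,u])*1e3,1),round(P[v,u,2]*1e3,1))
E
```

```text
t: 10.6
position: [0.4984, -0.1265, 0.0264]
tcp_rot: [[-0.968, -0.251, -0.001], [-0.251, 0.968, 0.005], [-0.0, 0.005, -1.0]]
force: [-2.0, 8.1, 5.5]
width: 0.0
t 10.60 pos [ 0.4984 -0.1265  0.0264] xyaw -165.48 hold [-0. 80.] F [-2.   8.1  5.5] w 0.0000 j [-0.25  0.41 -0.48  0.68  0.   -0.5 ] tilt [-1.0e-04  4.9e-03 -1.0e+00]
215 290 [-28.5  66.1] 59.9
215 292 [-26.8  66.4] 54.9
215 294 [-23.6  66.4] 45.7
215 296 [-20.1  66.4] 35.5
215 298 [-16.5  66.5] 25.1
230 290 [-23.5  66.4] 64.4
230 292 [-20.4  66.4] 56.7
230 294 [-17.3  66.5] 48.8
230 296 [-13.1  66.4] 38.3
230 298 [-8.5 66.4] 26.9
245 290 [-17.3  66.3] 65.6
245 292 [-14.4  66.4] 59.1
245 294 [-10.9  66.5] 51.5
245 296 [-5.9 66.4] 40.8
245 298 [-0.8 66.4] 29.6
```

```bash
python3 -m jog '[[0,-0.0005,0,0,0],[0,-0.0005,0,0,0],[0,-0.0003,0,0,0],[0,0,0,0,0],[0,0,0,0,0],[0,0,0,0,0],[0,0,0,0,0],[0,0,0,0,0]]'
python3 - <<'E'
from h import *
o=st();snap('wrist','w11')
c=load('w11');d=c['d'].astype(float);P=cloud(c,d)
for v in (230,):
  for u in range(290,300,2): print(v,u,np.round(w2h(P[v,u])*1e3,1),round(P[v,u,2]*1e3,1))
E
```

```text
t: 11.32
position: [0.4987, -0.1276, 0.0264]
tcp_rot: [[-0.968, -0.251, -0.001], [-0.251, 0.968, 0.005], [-0.0, 0.005, -1.0]]
force: [-0.9, 8.1, 6.6]
width: 0.0002
t 11.32 pos [ 0.4987 -0.1276  0.0264] xyaw -165.47 hold [-0.  78.9] F [-0.9  8.1  6.6] w 0.0002 j [-0.25  0.41 -0.48  0.69  0.   -0.51] tilt [-2.0e-04  5.3e-03 -1.0e+00]
230 290 [-23.6  65.3] 64.6
230 292 [-20.5  65.3] 56.9
230 294 [-17.3  65.4] 48.8
230 296 [-13.1  65.3] 38.4
230 298 [-8.1 65.2] 26.0
```

```bash
python3 -m jog '[[0,0.012,0,0,0],[0,0,-0.035,0,0],[0,0,-0.04,0,0],[0.01,-0.01,-0.01,0,0],[0.01,-0.03,0,0,0],[0,-0.04,0,0,0],[0,-0.005,0,0,0],[0,0,0,0,0]]'
python3 - <<'E'
from h import *
o=st();snap('wrist','w12')
print(proj(load('w12'),[*h2w(-.031,.022),.019]))
im=cv2.imread('pics/w12.png');g=np.clip(im.astype(float)*1.5,0,255).astype(np.uint8);cv2.imwrite('pics/w12b.png',g)
E
```

```text
t: 12.03
position: [0.4989, -0.208, 0.1112]
tcp_rot: [[-0.969, -0.246, 0.001], [-0.246, 0.969, -0.002], [-0.0, -0.002, -1.0]]
force: [-0.2, 0.3, -0.4]
width: 0.0002
t 12.03 pos [ 0.4989 -0.208   0.1112] xyaw -165.74 hold [-20.2   0.9] F [-0.2  0.3 -0.4] w 0.0002 j [-0.39  0.36 -0.3   0.91 -0.   -0.64] tilt [-2.e-04 -2.e-03 -1.e+00]
[348.22589146 186.01610632]
```

View pics/w12b.png

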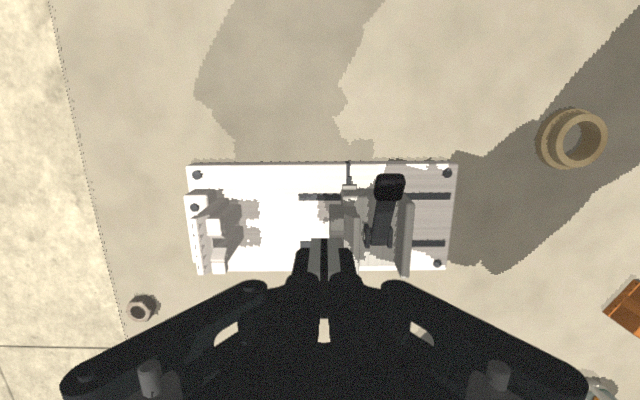

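```bash
python3 - <<'E'
from h import *
im=cv2.imread('pics/w12.png')[150:220,310:410]
cv2.imwrite('pics/w12a.png',cv2.resize(im,None,fx=8,fy=8,interpolation=cv2.INTER_CUBIC))
g=cv2.imread('pics/w12.png').mean(2)
for v in range(168,190): print(v,g[v,340:358].astype(int))
E
```

```text
168 [178 175 176 176 178 176 113  70  63  83 172 178 178 174 174 174 175 172]
169 [178 176 175 174 179 179 112  72  64  89 171 177 176 173 178 174 177 175]
170 [180 178 178 179 179 179 114  71  67  99 171 179 179 178 179 179 177 178]
171 [178 178 179 178 179 178 114  71  67 102 171 181 178 177 178 181 181 177]
172 [177 182 181 180 180 177 116  72  62 100 175 184 180 182 180 180 178 179]
173 [184 183 184 183 186 183 113  70  66 104 178 186 183 186 183 184 184 184]
174 [183 185 183 184 184 185 115  71  65  99 178 183 183 182 182 186 183 182]
175 [180 179 180 179 176 180 113  69  63  98 162 174 178 179 176 175 178 177]
176 [179 179 174 178 177 175 114  64  43  46  70 103 168 177 174 174 174 174]
177 [175 175 176 175 176 176 112  69  66  62  62  89 168 174 176 175 173 173]
178 [175 177 177 176 178 174 109  64  67  66  69  89 167 174 173 171 173 175]
179 [179 177 174 175 177 176  95  61  64  68  64 105 168 177 175 177 175 172]
180 [181 181 181 183 184 183  94  61  66  67  76 136 171 181 181 180 178 182]
181 [183 182 182 184 183 182  98  62  67  63  67  88 108 171 183 182 180 181]
182 [180 181 180 182 182 179  99  59  63  69  67  87  99 174 181 182 177 180]
183 [178 179 175 174 173 168  98  58  65  60  67  80  93 165 173 166 172 177]
184 [178 176 131  92  85  81  60  60  57  52  55  64  68  80  85  82 100 169]
185 [178 171 102  81  83  83  85  87  86  87  85  86  87  86  81  83  91 166]
186 [174 174 119 126 133 131 132 132 132 131 132 131 131 130 129 126 111 166]
187 [176 172 116 140 143 141 142 138 137 135 138 131 134 133 134 133 109 161]
188 [176 170 114 128 133 132 129 130 130 128 128 126 126 125 129 128  94 113]
189 [176 134  91  99 105 107 103 103 101 104 106 106 105 102 104 100  78  67]
```

View pics/w12a.png

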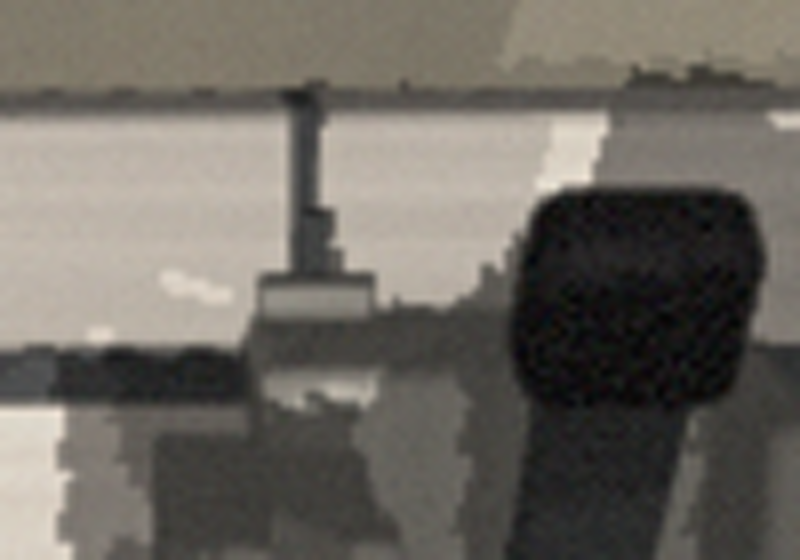

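```bash
python3 -m jog '[[0.014,0.02,0,0,0],[0.014,0.022,0,0,0],[0,0,0.01,0,0],[0,0,0.01,0,0],[0,0,0.006,-0.003,0],[0,0,0,0,0],[0,0,0,0,0],[0,0,0,0,0]]'
python3 - <<'E'
from h import *
o=st();snap('wrist','w13')
c=load('w13');P=cloud(c,c['d'].astype(float))
E
```

```text
t: 12.75
position: [0.4611, -0.1718, 0.0855]
tcp_rot: [[-0.968, -0.253, 0.0], [-0.253, 0.968, -0.0], [-0.0, -0.0, -1.0]]
force: [-0.3, 0.6, 1.1]
width: 0.0002
t 12.75 pos [ 0.4611 -0.1718  0.0855] xyaw -165.35 hold [-47.7  45.6] F [-0.3  0.6  1.1] w 0.0002 j [-0.36  0.31 -0.46  0.81 -0.   -0.61] tilt [-0.e+00 -1.e-04 -1.e+00]
```

View pics/w13.png

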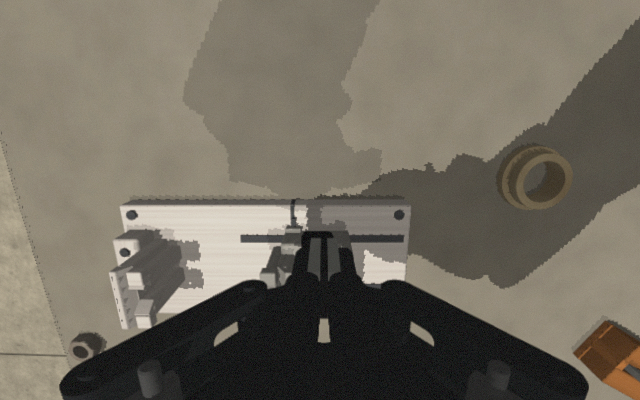

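```bash
python3 -m jog '[[0,-0.001,0.007,0,0],[0,-0.001,0.006,0,0],[0,0,0.006,0,0],[0,0,0.006,0,0],[0,0,0.006,0,0],[0,0,0.006,0,0],[0,0,0,0,0],[0,0,0,0,0]]'
python3 - <<'E'
from h import *
o=st();
E
```

```text
t: 13.47
position: [0.461, -0.1743, 0.0493]
tcp_rot: [[-0.968, -0.252, -0.0], [-0.252, 0.968, -0.001], [0.0, -0.001, -1.0]]
force: [-5.9, 0.6, 17.1]
width: 0.0005
t 13.47 pos [ 0.461  -0.1743  0.0493] xyaw -165.39 hold [-48.4  43.2] F [-5.9  0.6 17.1] w 0.0005 j [-0.36  0.35 -0.51  0.72 -0.   -0.62] tilt [ 4.e-04 -8.e-04 -1.e+00]
```

```bash
python3 -m jog '[[0,0,0.001,0,0],[0,0,0.0005,0,0],[0,0,0,0,0],[0,0,0,0,0],[0,0,-0.02,0,0],[0,0,-0.03,0,0],[-0.01,-0.03,-0.01,0,0],[-0.01,-0.02,0,0,0]]'
python3 - <<'E'
from h import *
o=st();snap('wrist','w14');snap('side','s14')
c=load('w14');P=cloud(c,c['d'].astype(float))
im=cv2.imread('pics/w14.png')[150:250,310:440];cv2.imwrite('pics/w14a.png',cv2.resize(im,None,fx=6,fy=6,interpolation=cv2.INTER_CUBIC))
E
```

```text
t: 14.13
position: [0.496, -0.2189, 0.1095]
tcp_rot: [[-0.967, -0.253, 0.006], [-0.253, 0.967, -0.002], [-0.005, -0.004, -1.0]]
force: [1.4, -0.7, 0.0]
width: -0.0002
t 14.13 pos [ 0.496  -0.2189  0.1095] xyaw -165.33 hold [-25.8  -8.8] F [ 1.4 -0.7  0. ] w -0.0002 j [-0.42  0.36 -0.31  0.9   0.   -0.67] tilt [-0.0051 -0.0039 -1.    ]
```

View pics/w14a.png

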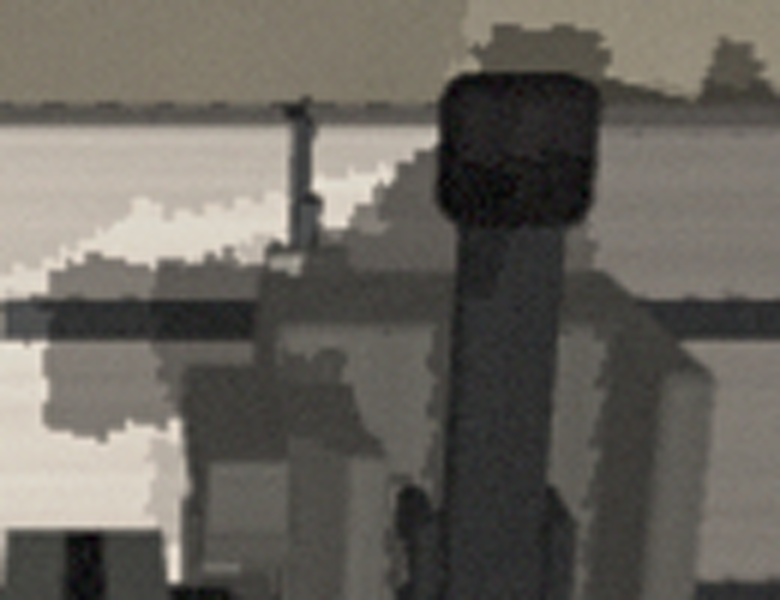

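```bash
python3 - <<'E'
from h import *
c=load('w14');P=cloud(c,c['d'].astype(float))
for u,v in ((395,165),(395,170),(398,175),(395,180),(395,200),(395,225),(395,240)): print(u,v,np.round(w2h(P[v,u])*1e3,1),np.round(P[v,u,2]*1e3,1))
g=cv2.imread('pics/w14.png').mean(2)
for v in range(172,192,1): print(v,g[v,352:372].astype(int))
E
```

```text
395 165 [-61.5  40.2] 59.9
395 170 [-58.   40.5] 59.7
398 175 [-54.2  43.1] 58.4
395 180 [-50.8  41.1] 59.1
395 200 [-35.9  42.4] 57.6
395 225 [-17.3  43.4] 59.0
395 240 [-4.7 44.6] 57.4
172 [172 173 175 175 173 171 132  78  61  69 109 168 173 173 173 173 171 172
 174 172]
173 [183 183 180 180 182 180 135  78  61  74 150 180 183 182 180 183 180 184
 183 178]
174 [178 180 177 181 178 178 128  77  65  83 170 180 175 176 177 175 177 178
 177 177]
175 [178 179 179 174 176 177 130  77  62  82 172 176 175 177 176 180 177 177
 177 178]
176 [178 178 177 178 178 179 108  72  63  82 170 180 179 179 178 175 175 175
 177 175]
177 [183 181 178 181 181 179 107  70  63  82 173 182 180 179 179 179 186 180
 178 178]
178 [178 177 180 179 179 178 112  72  62  83 174 186 178 179 176 179 201 184
 185 184]
179 [185 177 183 185 183 183 111  73  66  86 186 208 191 188 187 187 210 212
 211 211]
180 [183 184 186 183 186 186 115  74  61  93 206 218 213 214 214 212 212 213
 215 212]
181 [182 181 188 188 188 181 114  68  68 101 195 212 213 212 211 212 212 211
 213 211]
182 [178 179 201 208 207 187 113  71  61  57 102 168 206 207 206 208 208 204
 209 206]
183 [185 184 204 207 208 205 129  64  53  43  51 101 197 207 205 204 206 196
 200 194]
184 [204 204 206 206 211 204 111  60  76  75  76 104 198 206 206 204 203 139
 124 125]
185 [208 206 207 205 206 207 107  59  78  78  83 127 203 207 206 207 192 130
 114 119]
186 [209 208 208 210 210 208 108  58  76  78  88 162 208 209 211 205 144 120
 120 120]
187 [215 211 214 211 214 205 107  65  79  78  76 124 198 204 206 202 133 118
 121 124]
188 [206 206 207 207 211 192 106  68  79  78  64  96 125 130 129 112  94  94
 113 118]
189 [187 180 185 176 201 206 113  72  76  72  53  82  94 113 115  90  91  89
  92  91]
190 [184 179 163 108 109 162  92  65  76  64  50  80  87  88  89  86  92  90
  90  90]
191 [178 178 108  71  66  82  67  68  71  60  57  67  64  62  66  71  84  88
  92  86]
```

```bash
python3 - <<'E'
from h import *
sim([[-.018,.022,-.012,-.125]]*8)
sim([[-.022,.018,-.012,-.125]]*8)
E
```

```text
[ 0.4956 -0.0017  0.2029] -108.17191824629865
[ 0.5389 -0.0058  0.2031] -108.17191824629865
```

```bash
python3 -m jog '[[-0.022,0.018,-0.02,-0.125,1],[-0.022,0.018,-0.02,-0.125,1],[-0.022,0.018,-0.02,-0.125,1],[-0.022,0.018,-0.02,-0.125,1],[-0.022,0.018,-0.016,-0.125,1],[-0.022,0.018,0,-0.125,1],[-0.022,0.018,0,-0.125,1],[-0.022,0.018,0,-0.125,1]]'
python3 - <<'E'
from h import *
to([.5446,.1696,.2],253.6)
E
```

```text
t: 14.9
position: [0.5351, -0.0012, 0.2019]
tcp_rot: [[-0.304, -0.953, -0.0], [-0.953, 0.304, 0.001], [-0.001, 0.0, -1.0]]
force: [-0.6, 0.2, -0.5]
width: 0.0854
t 14.90 pos [ 0.5351 -0.0012  0.2019] xyaw -107.70 hold [ 67.3 191.9] F [-0.6  0.2 -0.5] w 0.0854 j [-0.    0.29 -0.15  1.13  0.   -1.26] tilt [-8.e-04  5.e-04 -1.e+00]
tool delta now [-165.6   42.9    2.1]
twist -0.0228 or 6.26
delta after turn [-166.5   39.1    1.9]
```

```bash
python3 -m jog '[[-0.03,0.012,0,-0.023,1],[-0.035,0.013,0,0,1],[-0.035,0.014,0,0,1],[-0.005,0,0,0,1],[0,0,0,0,1],[0,0,0,0,1],[0,0,0,0,1],[0,0,0,0,1]]'
python3 - <<'E'
from h import *
st();snap('wrist','w15')
E
```

```text
t: 15.57
position: [0.5286, 0.1073, 0.2025]
tcp_rot: [[-0.29, -0.957, -0.001], [-0.957, 0.29, -0.0], [0.001, 0.001, -1.0]]
force: [-0.2, -0.8, -0.8]
width: 0.0853
t 15.57 pos [0.5286 0.1073 0.2025] xyaw -106.88 hold [ 88.5 298.5] F [-0.2 -0.8 -0.8] w 0.0853 j [ 0.2   0.29 -0.14  1.14 -0.   -1.08] tilt [ 5.e-04  6.e-04 -1.e+00]
```

View pics/w15.png

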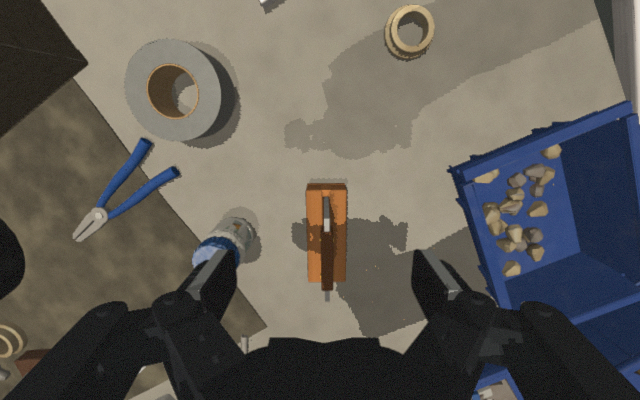

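```bash
python3 - <<'E'
from h import *
c=load('w15');P=cloud(c,c['d'].astype(float));o=env.get_obs();R=o['tcp_rot'];p=o['position']
reg=np.zeros((400,640),bool);reg[180:310,295:360]=1
m=reg&(P[...,2]>.088)&(P[...,2]<.1)
X=P[m];print(len(X),X.mean(0),X.min(0),X.max(0))
rc=cv2.minAreaRect((X[:,:2]*1e3).astype(np.float32));print('rect',rc)
m=reg&(P[...,2]>.091)&(P[...,2]<.1)&(c['p'][...,0]<120);X=P[m];print(len(X),X.mean(0));rc=cv2.minAreaRect((X[:,:2]*1e3).astype(np.float32));print('rect',rc)
u,s,v=np.linalg.svd(X[:,:2]-X[:,:2].mean(0));print(np.degrees(np.arctan2(v[0,1],v[0,0])))
for (u,v) in ((236,250),(230,260),(414,252),(416,260),(425,270)): print(u,v,np.round(R.T@(P[v,u]-p)*1e3,1))
# rest top
m=reg&(P[...,2]>.033)&(P[...,2]<.039);X=P[m];print('rest',len(X),cv2.minAreaRect((X[:,:2]*1e3).astype(np.float32)))
E
```

```text
857 [0.54584288 0.17073193 0.09446989] [0.5322816  0.12924265 0.08800252] [0.56099829 0.21616719 0.09663665]
rect ((546.6102905273438, 173.1716766357422), (90.36652374267578, 12.646669387817383), 72.92105865478516)
760 [0.54683074 0.17427654 0.09476228]
rect ((548.1737670898438, 178.9625244140625), (76.44682312011719, 10.99505615234375), 72.98989868164062)
73.50262530334983
236 250 [-68.4 -93.6 135. ]
230 260 [  5.3 -43.9 -29.1]
414 252 [  6.4  42.4 -22.9]
416 260 [  4.2  42.4 -27. ]
425 270 [  6.5  42.1 -40.2]
rest 2751 ((546.6615600585938, 173.26556396484375), (116.65982818603516, 45.98793029785156), 73.40685272216797)
```

```bash
python3 - <<'E'
from h import *
to([.5466,.1732,.0595])
E
```

```text
t 15.62 pos [0.5287 0.1073 0.2026] xyaw -106.89 hold [ 88.6 298.4] F [ 0.3 -1.2  0.1] w 0.0854 j [ 0.2   0.29 -0.14  1.14 -0.   -1.08] tilt [ 4.e-04  4.e-04 -1.e+00]
tool delta now [-68.3   1.9 143. ]
```

```bash
python3 -m jog '[[-0.034,0.001,0,0,1],[-0.034,0.001,0,0,1],[0,0,0.03,0,1],[0,0,0.035,0,1],[0,0,0.035,0,1],[0,0,0.02,0,1],[0,0,0,0,1],[0,0,0,0,1]]'
python3 - <<'E'
from h import *
to([.5466,.1732,.0595]);snap('side','s16')
im=cv2.imread('pics/s16.png')[180:340,220:400];cv2.imwrite('pics/s16a.png',cv2.resize(im,None,fx=4,fy=4,interpolation=cv2.INTER_CUBIC)[:600])
E
```

```text
t: 16.28
position: [0.5456, 0.1731, 0.082]
tcp_rot: [[-0.29, -0.957, -0.003], [-0.957, 0.29, -0.001], [0.002, 0.002, -1.0]]
force: [0.5, 0.5, 0.4]
width: 0.0855
t 16.28 pos [0.5456 0.1731 0.082 ] xyaw -106.85 hold [121.7 357.8] F [0.5 0.5 0.4] w 0.0855 j [ 0.31  0.43 -0.26  0.88 -0.   -0.97] tilt [ 0.0016  0.0024 -1.    ]
tool delta now [-0.4 -1.  22.5]
```

View pics/s16a.png

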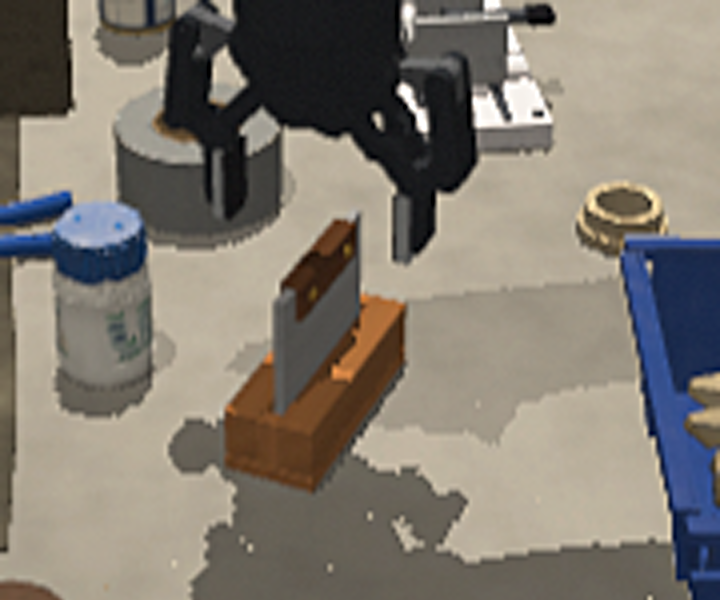

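```bash
python3 -m jog '[[0,-0.001,0.012,0,1],[0,0,0.012,0,1],[0,0,0,0,1],[0,0,0,0,0],[0,0,0,0,0],[0,0,0,0,0],[0,0,0,0,0],[0,0,0,0,0]]'
python3 - <<'E'
from h import *
st();snap('side','s17')
im=cv2.imread('pics/s17.png')[180:330,220:400];cv2.imwrite('pics/s17a.png',cv2.resize(im,None,fx=4,fy=4,interpolation=cv2.INTER_CUBIC))
E
```

```text
t: 17.0
position: [0.5478, 0.1742, 0.0595]
tcp_rot: [[-0.288, -0.958, 0.001], [-0.958, 0.288, 0.0], [-0.001, -0.001, -1.0]]
force: [0.4, -0.5, 0.6]
width: 0.0257
t 17.00 pos [0.5478 0.1742 0.0595] xyaw -106.76 hold [124.1 358.3] F [ 0.4 -0.5  0.6] w 0.0257 j [ 0.31  0.46 -0.29  0.83 -0.   -0.97] tilt [-7.0e-04 -1.1e-03 -1.0e+00]
```

View pics/s17a.png

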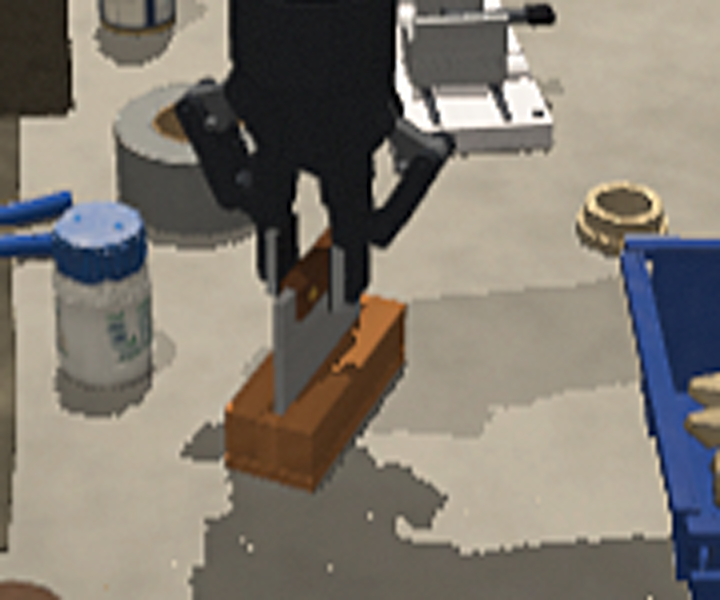

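Still closing; depth looks right.

```bash
python3 -m jog '[[0,0,0,0,0],[0,0,0,0,0],[0,0,0,0,0],[0,0,0,0,0],[0,0,0,0,0],[0,0,0,0,0],[0,0,0,0,0],[0,0,0,0,0]]'
python3 - <<'E'
from h import *
st()
E
```

```text
t: 17.72
position: [0.5473, 0.1743, 0.0593]
tcp_rot: [[-0.288, -0.958, 0.0], [-0.958, 0.288, 0.001], [-0.001, 0.0, -1.0]]
force: [-2.8, 0.4, 5.8]
width: 0.0111
t 17.72 pos [0.5473 0.1743 0.0593] xyaw -106.76 hold [123.6 358.5] F [-2.8  0.4  5.8] w 0.0111 j [ 0.31  0.46 -0.29  0.83  0.   -0.97] tilt [-5.e-04  0.e+00 -1.e+00]
```

```bash
python3 -m jog '[[0,0,-0.006,0,0],[0,0,-0.01,0,0],[0,0,-0.014,0,0],[0,0,-0.02,0,0],[0,0,-0.02,0,0],[0,0,-0.025,0,0],[0,0,-0.025,0,0],[0,0,0,0,0]]'
python3 - <<'E'
from h import *
print('seat',h2w(0,-.0325),np.degrees(HY));to([*h2w(0,-.0325),.18],270+np.degrees(HY));snap('side','s18');snap('wrist','w18')
im=cv2.imread('pics/s18.png')[100:250,220:400];cv2.imwrite('pics/s18a.png',cv2.resize(im,None,fx=4,fy=4,interpolation=cv2.INTER_CUBIC))
sim([[.035,-.0,0,-.065]]*8)
E
```

```text
t: 18.38
position: [0.5506, 0.175, 0.1845]
tcp_rot: [[-0.288, -0.957, 0.009], [-0.957, 0.289, 0.003], [-0.005, -0.008, -1.0]]
force: [1.6, -0.2, -0.6]
width: 0.0108
seat [ 0.52696295 -0.23527008] 14.702920541769076
t 18.38 pos [0.5506 0.175  0.1845] xyaw -106.77 hold [127.  358.3] F [ 1.6 -0.2 -0.6] w 0.0108 j [ 0.31  0.36 -0.09  1.11 -0.   -0.97] tilt [-0.0051 -0.0079 -1.    ]
tool delta now [399.6 -95.7   3.2]
twist -0.5493 or 5.734
delta after turn [390.8 127.    4.5]
[ 0.5302 -0.1021  0.1797] -76.97517969511887
```

View pics/s18a.png

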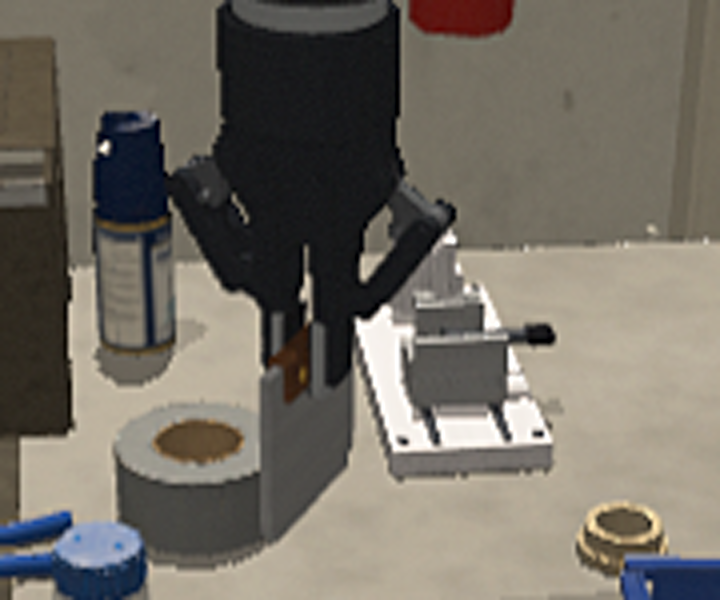

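View pics/w18.png

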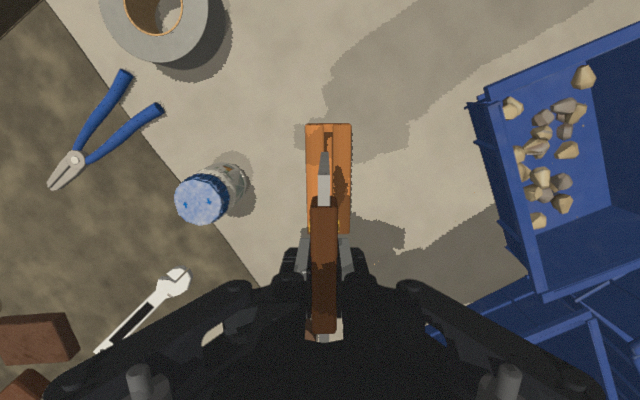

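```bash
python3 -m jog '[[0.025,0,0,-0.065,0],[0.035,0,0,-0.07,0],[0.038,0,0,-0.07,0],[0.038,0,0,-0.07,0],[0.038,0,0,-0.07,0],[0.038,0,0,-0.07,0],[0.038,0,0,-0.07,0],[0.03,0,0,-0.065,0]]'
python3 - <<'E'
from h import *
to([*h2w(0,-.0325),.16],270+np.degrees(HY))
E
```

```text
t: 19.15
position: [0.5326, -0.105, 0.177]
tcp_rot: [[0.256, -0.967, -0.004], [-0.967, -0.256, -0.0], [-0.001, 0.004, -1.0]]
force: [0.4, 1.0, -3.2]
width: 0.0114
t 19.15 pos [ 0.5326 -0.105   0.177 ] xyaw -75.14 hold [38.6 92.1] F [ 0.4  1.  -3.2] w 0.0114 j [-0.19  0.32 -0.18  1.08 -0.   -2.02] tilt [-7.0e-04  3.6e-03 -1.0e+00]
tool delta now [124.5  38.8  17. ]
twist 0.0027 or -6.28
delta after turn [124.6  38.6  17. ]
```

```bash
python3 -m jog '[[0.035,0.01,0,0,0],[0.036,0.012,0,0,0],[0.03,0.01,0.005,0,0],[0.02,0.006,0.007,0.003,0],[0,0,0,0,0],[0,0,0,0,0],[0,0,0,0,0],[0,0,0,0,0]]'
python3 - <<'E'
from h import *
to([*h2w(0,-.0307),.16],270+np.degrees(HY));snap('wrist','w20');snap('side','s20');snap('top','t20')
E
```

```text
t: 19.82
position: [0.5283, -0.2279, 0.1662]
tcp_rot: [[0.253, -0.967, -0.001], [-0.967, -0.253, 0.001], [-0.001, 0.001, -1.0]]
force: [0.1, 0.3, -2.6]
width: 0.0107
t 19.82 pos [ 0.5283 -0.2279  0.1662] xyaw -75.35 hold [  3.2 -25.7] F [ 0.1  0.3 -2.6] w 0.0107 j [-0.41  0.37 -0.12  1.08  0.   -2.23] tilt [-0.0013  0.0011 -1.    ]
tool delta now [5.  3.1 6.2]
twist -0.0009 or 6.282
delta after turn [5.  3.2 6.2]
```

View pics/w20.png

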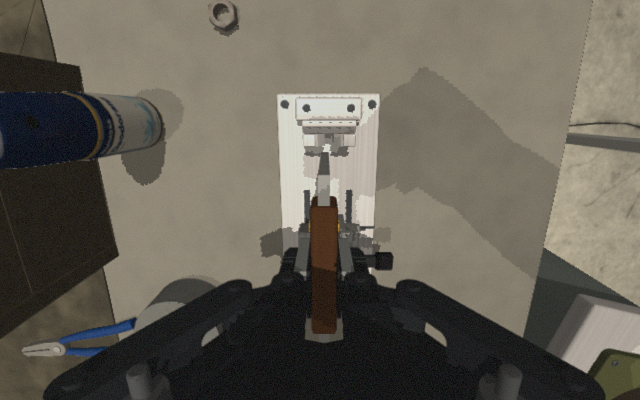

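View pics/s20.png

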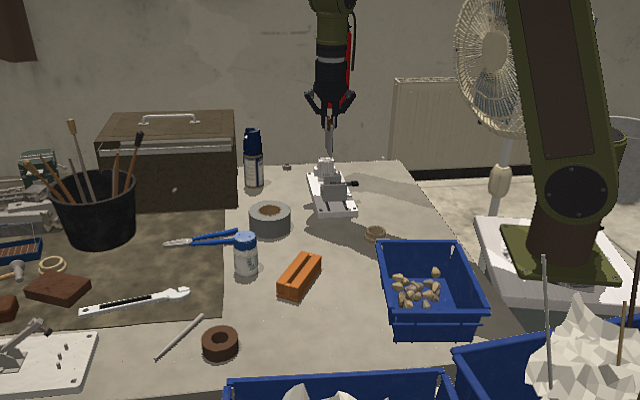

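```bash
python3 - <<'E'
from h import *
c=load('w20');P=cloud(c,c['d'].astype(float))
import h
# tool pose at picture ~ from calibration: T_tool = T_cam * inv(X)
X=np.array([[0,.96,.278,.072],[1,0,0,0],[0,.278,-.96,-.153],[0,0,0,1]])
o=env.get_obs();R=o['tcp_rot'];p=o['position']
print(np.round(p,4))
Q=(P-p)@R
m=(c['p'][...,0]>c['p'][...,2]+20)&(np.abs(Q[...,1])<.02)&(Q[...,2]<-.03)&(Q[...,2]>-.055)
x=Q[m]*1e3;print('grip',len(x),np.percentile(x,[1,50,99],axis=0).round(1))
rc=cv2.minAreaRect(x[:,:2].astype(np.float32));print(rc)
for v in range(165,215,8):
    r=[(u,np.round(Q[v,u]*1e3,1)) for u in (316,320,323,326,330)]
    print(v,[ (u,list(q)) for u,q in r])
# bed edges
hx=np.array([[h.w2h(P[v,u]) for u in range(640)] for v in (170,190,120)])
for i,v in enumerate((170,190,120)):
    ok=[u for u in range(240,420) if .012<P[v,u,2]<.024]; print(v,ok[0],ok[-1],hx[i][ok[0]]*1e3,hx[i][ok[-1]]*1e3)
im=cv2.imread('pics/w20.png')[85:225,265:395];cv2.imwrite('pics/w20a.png',cv2.resize(im,None,fx=4.2,fy=4.2,interpolation=cv2.INTER_CUBIC))
E
```

```text
[ 0.5289 -0.228   0.1669]
grip 2915 [[-28.6  -6.4 -36.1]
 [  9.8  -0.7 -34.8]
 [ 33.2   4.8 -32.6]]
((1.7417621612548828, -0.8766365051269531), (63.895835876464844, 11.807387351989746), 0.028497569262981415)
165 [(316, [np.float64(20.0), np.float64(-8.4), np.float64(149.5)]), (320, [np.float64(46.4), np.float64(-2.6), np.float64(-8.8)]), (323, [np.float64(46.5), np.float64(-1.1), np.float64(-9.4)]), (326, [np.float64(46.4), np.float64(0.3), np.float64(-8.7)]), (330, [np.float64(20.1), np.float64(5.8), np.float64(149.1)])]
173 [(316, [np.float64(11.9), np.float64(-8.5), np.float64(148.8)]), (320, [np.float64(46.4), np.float64(-2.3), np.float64(-28.9)]), (323, [np.float64(46.4), np.float64(-1.1), np.float64(-28.9)]), (326, [np.float64(46.4), np.float64(0.2), np.float64(-29.1)]), (330, [np.float64(11.7), np.float64(5.9), np.float64(149.6)])]
181 [(316, [np.float64(3.4), np.float64(-8.5), np.float64(149.3)]), (320, [np.float64(43.9), np.float64(-2.3), np.float64(-33.0)]), (323, [np.float64(43.7), np.float64(-1.1), np.float64(-32.4)]), (326, [np.float64(44.0), np.float64(0.1), np.float64(
[... 867 characters left out ...]
4(33.8), np.float64(-1.1), np.float64(-33.6)]), (326, [np.float64(33.9), np.float64(0.2), np.float64(-33.8)]), (330, [np.float64(33.6), np.float64(1.8), np.float64(-32.8)])]
213 [(316, [np.float64(30.6), np.float64(-4.0), np.float64(-34.4)]), (320, [np.float64(30.6), np.float64(-2.3), np.float64(-34.6)]), (323, [np.float64(30.7), np.float64(-1.1), np.float64(-34.8)]), (326, [np.float64(31.0), np.float64(0.1), np.float64(-35.7)]), (330, [np.float64(30.5), np.float64(1.8), np.float64(-34.2)])]
170 279 376 [ 50.21443436 -40.67228379] [-49.4621885  -40.60234616]
190 280 375 [ 49.73563405 -20.02663473] [-49.19423067 -19.73281811]
120 277 378 [ 50.12490373 -90.43025137] [-48.88622625 -90.38531862]
```

View pics/w20a.png

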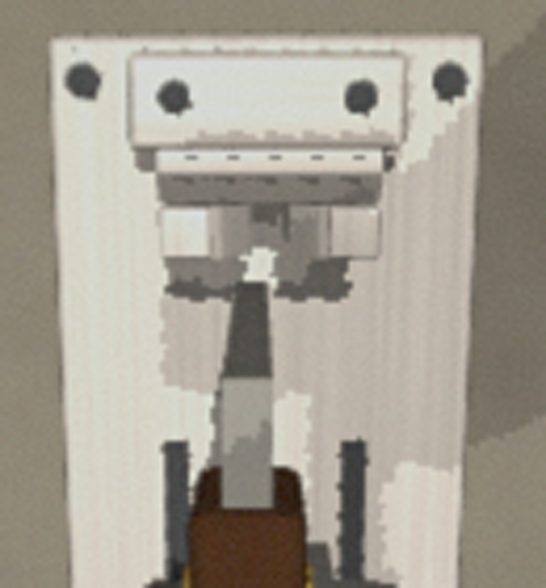

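```bash
python3 - <<'E'
from h import *
c=load('w20');P=cloud(c,c['d'].astype(float))
o=st();R=o['tcp_rot'];p=o['position'];Q=(P-p)@R
for v in range(150,176,3):
    us=[u for u in range(300,345) if abs(Q[v,u,0]*1e3-46.4)<4 and Q[v,u,2]<.08]
    if us: print(v,us[0],us[-1],np.round(Q[v,us[0]]*1e3,1),np.round(Q[v,us[-1]]*1e3,1))
# guide pillars tops z~.072: x extents 
for v in (136,140,144):
    us=[u for u in range(290,370) if P[v,u,2]>.06 and P[v,u,2]<.08]; 
    if us:
        g=np.split(us,np.where(np.diff(us)>1)[0]+1)
        print(v,[(np.round(w2h(P[v,k[0]])*1e3,1),np.round(w2h(P[v,k[-1]])*1e3,1)) for k in g])
to([*h2w(-.0006,-.0307),.16],270+np.degrees(HY))
E
```

```text
t 19.97 pos [ 0.5289 -0.228   0.1669] xyaw -75.32 hold [  3.7 -26. ] F [-0.4 -0.6 -1.5] w 0.0111 j [-0.41  0.37 -0.12  1.08  0.   -2.23] tilt [-1.e-04 -1.e-04 -1.e+00]
153 321 328 [46.4 -2.4 36.9] [46.3  2.  37.2]
156 320 328 [46.3 -2.9 23.8] [46.2  1.8 24.4]
159 320 328 [46.4 -2.8 11.1] [46.1  1.6 12.7]
162 319 328 [46.3 -3.2  1.1] [46.3  1.5  0.7]
165 319 328 [46.4 -3.  -8.6] [46.3  1.3 -8.6]
168 319 329 [ 46.3  -2.9 -16.8] [ 46.3   1.7 -16.4]
171 318 329 [ 46.3  -3.3 -24.1] [ 46.6   1.5 -25.8]
174 318 329 [ 46.5  -3.1 -31.5] [ 46.2   1.4 -30.4]
136 [(array([ 21.2, -78.8]), array([  4.9, -78.3])), (array([ -4.3, -78.3]), array([-21.3, -78.7]))]
140 [(array([ 21.3, -75.6]), array([  4.9, -75. ])), (array([ -4.3, -75. ]), array([-20.4, -75.6]))]
144 [(array([ 21.3, -72.3]), array([  4.9, -71.7])), (array([ -4.4, -71.7]), array([-20.4, -72.4]))]
t 19.97 pos [ 0.5289 -0.228   0.1669] xyaw -75.32 hold [  3.7 -26. ] F [-0.4 -0.6 -1.5] w 0.0111 j [-0.41  0.37 -0.12  1.08  0.   -2.23] tilt [-1.e-04 -1.e-04 -1.e+00]
tool delta now [4.7 4.3 6.9]
twist -0.0005 or 6.283
delta after turn [4.7 4.3 6.9]
```

```bash
python3 -m jog '[[0.0045,0.004,0,0,0],[0,0,0.01,0,0],[0,0,0.012,0,0],[0,0,0.01,0,0],[0,0,0,0,0],[0,0,0,0,0],[0,0,0,0,0],[0,0,0,0,0]]'
python3 - <<'E'
from h import *
to([*h2w(-.0002,-.0307),.13],270+np.degrees(HY));snap('wrist','w21');snap('side','s21')
im=cv2.imread('pics/w21.png')[85:225,265:395];cv2.imwrite('pics/w21a.png',cv2.resize(im,None,fx=4.2,fy=4.2,interpolation=cv2.INTER_CUBIC))
im=cv2.imread('pics/s21.png')[100:230,280:390];cv2.imwrite('pics/s21a.png',cv2.resize(im,None,fx=4.5,fy=4.5,interpolation=cv2.INTER_CUBIC))
c=load('w21');P=cloud(c,c['d'].astype(float))
for v in range(80,176,2):
    us=[u for u in range(300,345) if abs(w2h(P[v,u])[1]*1e3+77)<2 and .074<P[v,u,2]<.3]
    if us: print(v,us[0],us[-1],np.round(w2h(P[v,us[0]])*1e3,1),np.round(w2h(P[v,us[-1]])*1e3,1),P[v,us[0],2])
for v in (100,110,115,120,125,130,135,140,145):
    us=[u for u in range(270,390) if P[v,u,2]>.065 and P[v,u,2]<.078]; 
    if us:
        g=np.split(us,np.where(np.diff(us)>1)[0]+1)
        print(v,[(np.round(w2h(P[v,k[0]])*1e3,1),np.round(w2h(P[v,k[-1]])*1e3,1)) for k in g])
E
```

```text
t: 20.63
position: [0.5264, -0.2347, 0.1353]
tcp_rot: [[0.252, -0.968, 0.001], [-0.968, -0.252, -0.0], [0.001, -0.001, -1.0]]
force: [0.0, -0.4, -1.2]
width: 0.0108
t 20.63 pos [ 0.5264 -0.2347  0.1353] xyaw -75.42 hold [ -0.4 -31.8] F [ 0.  -0.4 -1.2] w 0.0108 j [-0.42  0.39 -0.17  1.    0.   -2.24] tilt [ 7.e-04 -9.e-04 -1.e+00]
tool delta now [-1.1 -0.2  5.3]
twist -0.0022 or 6.281
delta after turn [-1.1 -0.2  5.3]
152 321 328 [  2.6 -78.4] [ -1.9 -78.5] 0.09280726951506005
154 321 328 [  2.5 -78.5] [ -1.8 -78.5] 0.1034651852874203
156 320 328 [  3.  -78.6] [ -1.7 -78.5] 0.11328833244463915
158 320 328 [  2.9 -78.5] [ -1.6 -78.6] 0.12095180833876751
160 320 328 [  2.8 -78.5] [ -1.5 -78.5] 0.12889654272036677
162 319 328 [  3.2 -78.4] [ -1.4 -78.3] 0.13518454960236703
164 319 328 [  3.1 -78.6] [ -1.3 -78.5] 0.14293172101571436
166 319 328 [  3.  -78.5] [ -1.2 -78.7] 0.14776262202310836
168 319 329 [  3.  -78.5] [ -1.6 -78.4] 0.15343989275297232
170 318 329 [  3.3 -78.3] [ -1.5 -78.5] 0.1575884830007305
172 318 329 [  3.3 -78.3] [ -1.5 -78.3] 0.1619364119987187
174 318 329 [  3.1 -78.5] [ -1.4 -78.3] 0.16748030492643368
130 [(array([ 21.2, -91.4]), array([-21.4, -91.4]))]
135 [(array([ 22. , -87.9]), array([-21.4, -87.9]))]
140 [(array([ 21.7, -84.2]), array([-21.2, -84.1]))]
145 [(array([ 20.4, -80.5]), array([ 12.4, -80.4])), (array([ 10.8, -80.7]), array([  5.1, -80.3])), (array([ -4.5, -80.3]), array([-10.2, -80.6])), (array([-11.9, -80.3]), array([-20.5, -80.5]))]
```

View pics/w21a.png

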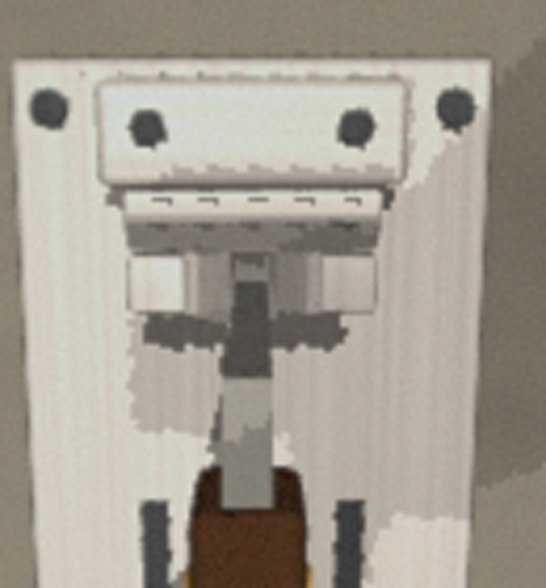

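View pics/s21a.png

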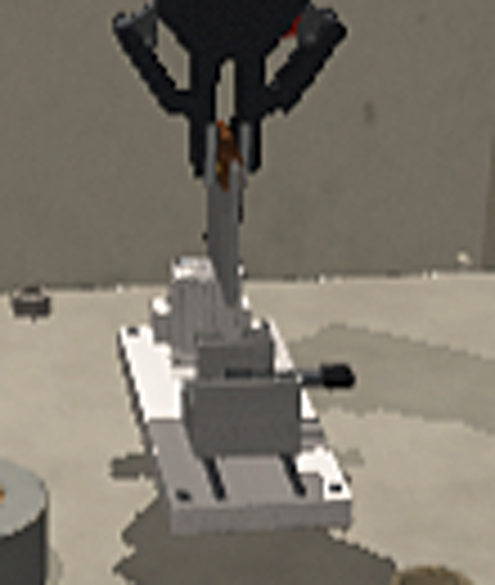

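```bash
python3 -m jog '[[-0.0012,0.0003,0.006,0,0],[0,0,0.006,0,0],[0,0,0.006,0,0],[0,0,0.006,0,0],[0,0,0.006,0,0],[0,0,0.005,0,0],[0,0,0,0,0],[0,0,0,0,0]]'
python3 - <<'E'
from h import *
to([*h2w(-.0002,-.0307),.0693],270+np.degrees(HY));snap('wrist','w22')
E
```

```text
t: 21.4
position: [0.525, -0.2333, 0.0992]
tcp_rot: [[0.252, -0.968, -0.001], [-0.968, -0.252, 0.0], [-0.001, 0.001, -1.0]]
force: [-0.3, 0.3, -1.7]
width: 0.011
t 21.40 pos [ 0.525  -0.2333  0.0992] xyaw -75.42 hold [ -1.4 -30.1] F [-0.3  0.3 -1.7] w 0.0110 j [-0.42  0.42 -0.23  0.92  0.   -2.24] tilt [-7.e-04  9.e-04 -1.e+00]
tool delta now [ 0.7 -1.2 29.9]
twist -0.0022 or 6.281
delta after turn [ 0.6 -1.2 29.9]
```

View pics/w22.png

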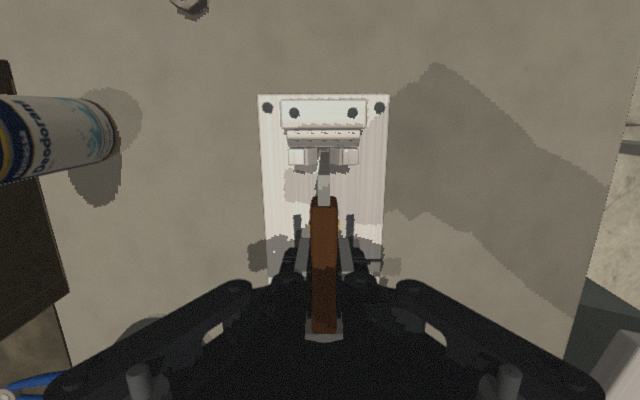

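```bash
python3 -m jog '[[0.0003,-0.0006,0.004,0,0],[0,0,0.005,0,0],[0,0,0.005,0,0],[0,0,0.005,0,0],[0,0,0.005,0,0],[0,0,0.003,0,0],[0,0,0,0,0],[0,0,0,0,0]]'
python3 - <<'E'
from h import *
to([*h2w(-.0002,-.0307),.0693],270+np.degrees(HY))
E
```

```text
t: 22.12
position: [0.5258, -0.2335, 0.0725]
tcp_rot: [[0.252, -0.968, -0.001], [-0.968, -0.252, 0.0], [-0.0, 0.001, -1.0]]
force: [0.5, 0.7, -2.9]
width: 0.0109
t 22.12 pos [ 0.5258 -0.2335  0.0725] xyaw -75.42 hold [ -0.7 -30.5] F [ 0.5  0.7 -2.9] w 0.0109 j [-0.42  0.44 -0.27  0.86  0.   -2.24] tilt [-4.e-04  5.e-04 -1.e+00]
tool delta now [ 0.2 -0.5  3.2]
twist -0.0022 or 6.281
delta after turn [ 0.2 -0.5  3.2]
```

```bash
python3 -m jog '[[0,0,0.001,0,0],[0,0,0.001,0,0],[0,0,0.001,0,0],[0,0,0.0005,0,0],[0,0,0,0,0],[0,0,0,0,0],[0,0,0,0,0],[0,0,0,0,0]]'
python3 - <<'E'
from h import *
st()
E
```

```text
t: 22.78
position: [0.5261, -0.2336, 0.0694]
tcp_rot: [[0.252, -0.968, 0.0], [-0.968, -0.252, -0.0], [0.0, -0.0, -1.0]]
force: [0.1, -0.6, -0.8]
width: 0.0112
t 22.78 pos [ 0.5261 -0.2336  0.0694] xyaw -75.42 hold [ -0.4 -30.6] F [ 0.1 -0.6 -0.8] w 0.0112 j [-0.42  0.45 -0.27  0.85  0.   -2.24] tilt [ 1.e-04 -1.e-04 -1.e+00]
```

```bash
python3 -m jog '[[0,0,0.0005,0,0],[0,0,0.0005,0,0],[0,0,0.0005,0,0],[0,0,0,0,0],[0,0,0,0,0],[0,0,0,0,0],[0,0,0,0,0],[0,0,0,0,0]]'
python3 - <<'E'
from h import *
st()
E
```

```text
t: 23.45
position: [0.5263, -0.2336, 0.0693]
tcp_rot: [[0.252, -0.968, 0.001], [-0.968, -0.252, -0.0], [0.001, -0.001, -1.0]]
force: [-2.3, 1.4, 8.0]
width: 0.0105
t 23.45 pos [ 0.5263 -0.2336  0.0693] xyaw -75.42 hold [ -0.2 -30.7] F [-2.3  1.4  8. ] w 0.0105 j [-0.42  0.45 -0.27  0.85  0.   -2.24] tilt [ 8.0e-04 -1.1e-03 -1.0e+00]
```

```bash
python3 -m jog '[[0,0,-0.001,0,0],[0,0,0,0,0.5],[0,0,0,0,0.5],[0,0,0,0,0.5],[0,0,0,0,0.5],[0,0,0,0,0.5],[0,0,0,0,0.5],[0,0,0,0,0.5]]'
python3 - <<'E'
from h import *
st()
E
python3 -m jog '[[0,0,-0.01,0,0.5],[0,0,-0.025,0,0.5],[0,0,-0.035,0,0.5],[0,0,-0.035,0,0.5],[0,0,-0.02,0,0.5],[-0.01,0,0,0,0.5],[0,0,0,0,0.5],[0,0,0,0,0.5]]'
python3 - <<'E'
from h import *
st();snap('wrist','w25');snap('side','s25')
im=cv2.imread('pics/s25.png')[130:230,280:390];cv2.imwrite('pics/s25a.png',cv2.resize(im,None,fx=5,fy=5,interpolation=cv2.INTER_CUBIC))
E
```

```text
t: 24.12
position: [0.526, -0.2335, 0.0687]
tcp_rot: [[0.252, -0.968, -0.0], [-0.968, -0.252, 0.0], [-0.0, 0.0, -1.0]]
force: [-0.7, -0.0, -0.2]
width: 0.0427
t 24.12 pos [ 0.526  -0.2335  0.0687] xyaw -75.42 hold [ -0.5 -30.6] F [-0.7 -0.  -0.2] w 0.0427 j [-0.42  0.45 -0.27  0.85 -0.   -2.24] tilt [-1.e-04  1.e-04 -1.e+00]
t: 24.78
position: [0.5229, -0.2233, 0.1936]
tcp_rot: [[0.252, -0.968, -0.001], [-0.968, -0.252, 0.0], [-0.0, 0.001, -1.0]]
force: [-0.4, -0.0, 0.7]
width: 0.0427
t 24.78 pos [ 0.5229 -0.2233  0.1936] xyaw -75.38 hold [ -0.9 -19.9] F [-0.4 -0.   0.7] w 0.0427 j [-0.4   0.35 -0.08  1.14 -0.   -2.23] tilt [-4.e-04  7.e-04 -1.e+00]
```

View pics/w25.png

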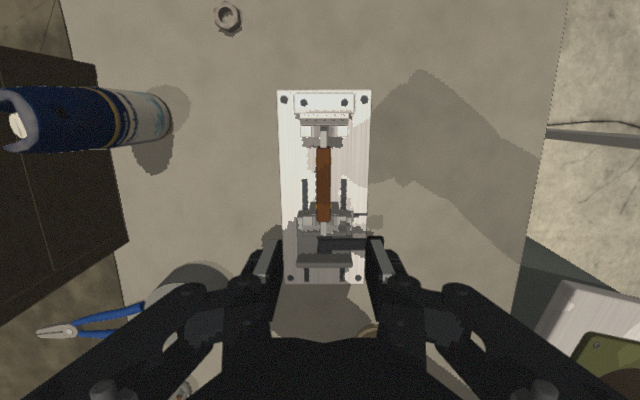

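View pics/s25a.png

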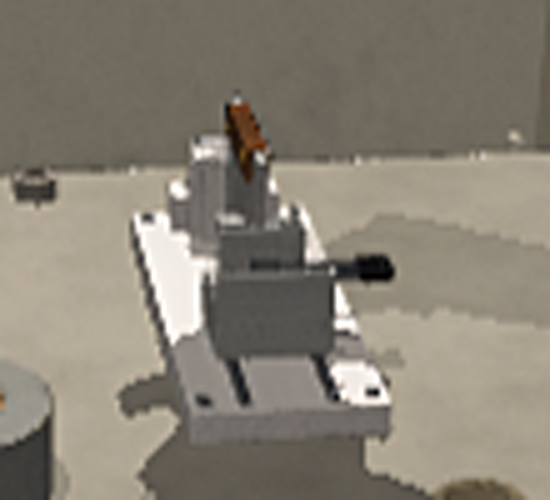

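```bash
python3 - <<'E'
from h import *
c=load('w25');P=cloud(c,c['d'].astype(float))
m=(c['p'][...,0]>c['p'][...,2]+20);m[:,:305]=0;m[:,345:]=0;m[:140]=0;m[225:]=0
X=P[m&(P[...,2]>.09)];print('grip top z',np.percentile(X[:,2],[10,50,90]),'center',[np.round(w2h(q)*1e3,1) for q in (X.mean(0),)],cv2.minAreaRect((np.array([w2h(q) for q in X])*1e3).astype(np.float32)))
im=cv2.imread('pics/w25.png')[190:270,290:390];cv2.imwrite('pics/w25a.png',cv2.resize(im,None,fx=7,fy=7,interpolation=cv2.INTER_CUBIC))
print('mark px',proj(c,[*h2w(-.04,.022),.018]))
for u,v in ((375,243),(378,243),(350,243),(330,243)): print(np.round(w2h(P[v,u])*1e3,1),P[v,u,2])
E
```

```text
grip top z [0.10379436 0.10485485 0.10577291] center [array([  0.8, -35.1])] ((0.9782171249389648, -45.74468994140625), (89.14906311035156, 13.485440254211426), 89.06303405761719)
mark px [358.37449728 214.37586706]
[-24.5 -30.1] 0.21330293039991458
[-25.9 -30.3] 0.21370500976788587
[-27.2  39.9] 0.058486311913017286
[-6.2 39.6] 0.058866629950461824
```

View pics/w25a.png

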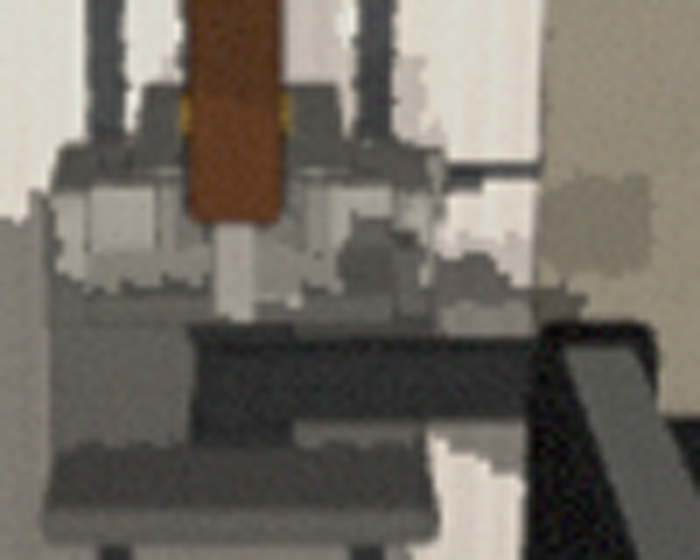

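```bash
python3 - <<'E'
from h import *
print(env.close_job());st()
E
```

```text
the job is handed in; nothing more can be done
None
the job is handed in; nothing more can be done
```

I did the whole job in the order asked and handed it in at about 25 s on the robot's clock.

- **Carriage:** I pushed it in from about 37 mm out, in small steps. After the last tap the pointer was still slightly on the outer side of the mark, not past it. The plate position gave +0.3 mm and the pointer in the image gave about +1.4 mm. The two disagree by about 1 mm, but both are within the 3 mm allowed.
- **Lever:** I pressed it flat. The camera read the pad at 58–60 mm high and 54 mm out from the pin, as described for flat.
- **Blade:** I lifted it from its rest, slid it down the grooves, seated it with about 8 N and let go. The grip top then read 104.9 mm, against 105 mm expected for fully seated. The last wrist picture still showed the pointer about 1 mm outside the mark and the lever down.
- **Bystanders:** I never moved close to the collar, tape roll or bottle. I made no final position measurement of them.

One check disagreed with the description: the closed fingertips appeared about 35 mm farther back from the reported TCP than stated. My first push therefore passed just above the carriage plate without touching it. I used the measured fingertip position from then on.

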